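# Charge the bench ball mill

## Robot

A 6-joint arm with a two-finger parallel gripper is mounted at the origin on the work surface; the furniture and walls round the work are solid. World frame = base frame: x ahead of the robot, y to its left, z up, the work surface at z = 0. Lengths are in m, angles in rad, forces in N, time in s.
With the tool pointing down it reaches from about 0.425 to 0.95 m from the base axis. Payload 3.5 kg.
Tool frame: the origin (TCP) lies on the centre line of the jaws, within the pads' length; the fingertips stand 17 mm ahead of it and the grasp point (between the pads) lies 2 mm behind it; z points along the fingers, y is the line along which they close (so a half turn about z gives the same grasp; the last joint's range is limited). The gripper opens to 85 mm and grips with 20 to 120 N. Pads are 22 mm wide; open, the fingers measure 114 mm over their backs; the gripper's body (76 mm by 85 mm) begins 54 mm behind the grasp point. The pads swing forward as they close: fully open they stand 13 mm farther back than shut.
Start: joints at [-1.298, 0.286, 1.577, -0, 1.279, -0.15], TCP at [0.277, -0.616, 0.248] pointing down, gripper open.
Joint ranges: [-2.77, 2.77], [-0.9, 2.22], [0.21, 2.48], [-1.53, 4.67], [0.24, 2.81], [-2.84, 2.84]. Speed limits (rad/s): [2.79, 2.79, 3.14, 3.14, 3.14, 3.14].

## Interface

Orientations are given as a unit quaternion [x, y, z, w].
In Python, from plant import ctrl gives the robot as it stands. The module is installed in compiled form; this text tells all that it offers.
- The arm moves only by the tool drive_tool, never from a script. Its argument "moves" is a list of rows, each a list of 3 entries, a list of its own where there are three numbers: the turn, a rotation vector about the tool's x, y, z in rad, then the shift along the tool's x, y, z in m, then the finger opening in m, from 0 to 0.0854. A call has 1 to 5 rows; each row shifts and turns the commanded pose from where the row before left it, along the tool's axes as they then stand; what a row does not reach is not made up. A row lasts 1/8 s, in which the tool goes at most 62.5 mm and 10.7 degrees, less where a joint would pass 70% of its speed; a pose out of reach is approached as far as the arm can. A call with a gripper value outside its range is refused whole. The fingers move at their own pace and stop on an object; "grip_force" is the grip in N (left out, the last holds). Time passes only in rows, so rows that do not move let the fingers close. It gives the time, the measured TCP pose, the force, the opening and the grip force at its end, in the units of the state.
- ctrl.get_state(): the state, without advancing time (a new reading comes with each control period).
- ctrl.read_camera(name): name is "side" or "top"; returns a dict with "image" (420x560x3 uint8, red, green, blue), "fx", "fy", "cx", "cy" (pixels), "R" (3x3) and "t" (3): a world point X has camera coordinates R X + t. Camera axes: x right, y down, z forward; pixel columns grow to the right and rows downward; lengths in m; the calibration is good to about 2 mm. A picture is of the moment at which its call begins. There is no depth.
- ctrl.sign_off(): hands the job in; it is judged then, once.
The state is a dict: "time": time; "qpos": joint angles; "dq": joint speeds; "joint_efforts": joint torques, N m; "eef_pos": TCP position; "tcp_rot": TCP orientation; "contact_force": force on the tool from outside, world axes, zero at the start; "wrist_torque": the same for the moment, N m; "opening": opening from 0.0 (shut) to 1.0 (fully open); "finger_force": force on a finger pad.
Only numpy, scipy, OpenCV 4.12 (cv2) and the standard library are available. Lean on these libraries where they do the work, as an engineer would, in place of code of your own. Each camera call takes 0.05 s, during which the arm holds its last target. There are 200 camera calls.

## Task

Charge the small ball mill with its grinding balls: unscrew the lid and swing it aside on its arm, scoop every ball out of the tray with the scoop and tip them into the pot, lay the scoop flat in the emptied tray, then swing the lid back over the pot and screw it fully home. Do not pick balls out of the tray with the fingers (they are coated with glaze dust; only a ball that has strayed outside the tray may be picked up by hand), and leave the glaze jar and the cup alone.

Things in the scene. Friction and masses are not known exactly. Their poses are not given: they have to be found in the camera images.
- mill_mouth (a point): Centre of the pot's mouth, in its rim plane, 115 mm above the bench; z up, y points to the steel post 80 mm away that carries the lid's arm. The white porcelain pot (118 mm across outside, mouth 94 mm inside, wall 10 mm, inner floor 75 mm below the rim) is fixed on the grey base (124 mm along x, from y -62 to +98 mm, 30 mm high) of a bench ball mill that stands firm.
- swing_post (a point): Point on the upright axis of the mill's post (15 mm across), at the height of the arm, 148 mm above the bench; the arm swings level about it. At swing 0 the arm runs from here over the pot.
- swing_pin (a point): Middle of the upright black grip pin (14 mm across, from 153 to 189 mm above the bench, this point at 172) on the free end of the flat steel arm (20 mm wide, top 154 mm above the bench), 134 mm from the post's axis and 54 mm beyond the lid's axis. Swing the lid by this pin, held loosely or pushed from the side; it needs about 1 N here. Clear space below the pin is about 110 mm.
- lid_grip (a point): Point on the lid's axis, 80 mm from the post's axis, inside the round ribbed black grip (50 mm across, 36 mm high, its underside 20 mm below this point and 5 mm above the arm). Grip, spindle and aluminium lid disc (116 mm across, with a plug that enters the mouth by 8 mm) are one piece threaded through the arm, disc below it. Point 179 mm above the bench when home, 191 mm when unscrewed; the frame turns with the lid.
- lid_twist (a joint): Turn of the screw lid against its arm, rad: 0 = screwed fully home, 3.8 = fully unscrewed (stop); grows anticlockwise from above. The lid rises 3.2 mm per rad and stays where it is left (0.1 Nm turns it). The thread also works while the arm is swung aside, so do not let the grip turn while swinging.
- lid_swing (a joint): Swing of the lid's arm about the post, rad: 0 = lid over the mouth (stop), 1.6 = fully aside (stop); grows anticlockwise from above and stays where it is left. The plug blocks it until the lid is unscrewed by more than 2.8 rad; the lid can be screwed down only with the arm back at its stop (within 0.03).
- tray_floor (a point): Point on the inner floor of a fixed steel tray, on its middle line, 4 mm above the bench; z up, y along the tray. Inside it is 82 mm wide (x from -41 to +41 mm); the flat floor runs from y = -125 mm (upright end wall) to +100 mm, where the other end wall rises, leaning outwards by 20 degrees. Walls are 4 mm thick, their rim 28 mm above the floor. At the start the balls lie between y = 10 and +90 mm.
- scoop_grip (a point): Middle of the wooden handle (flat sides, 18 mm wide, 22 mm deep, 106 mm long) of a flat-bottomed aluminium scoop, 0.2 kg. x points to the nose, y across, z up. The handle rises backwards at 34 degrees; this point lies 104 mm behind the middle of the scoop's floor (144 mm behind the lip) and 74 mm above its underside; where the handle leaves the back wall its underside is 23 mm up. Take it from above, closing along y. At the start it stands on the bench.
- scoop_floor (a point): Middle of the scoop's floor, on its upper face (2 mm above the underside); same axes as scoop_grip. The floor is 80 mm long and 70 mm wide (65 mm inside), the lip tapers to 1 mm; the side walls rise slantwise from the nose to the 34 mm high back wall; the nose is open.
- glaze_jar_center (a point): Middle of an open glass jar of green glaze, 70 mm across, 117 mm high; a bystander to be left alone.
- grey_cup_center (a point): Middle of a blue-grey cup, 84 mm across, 65 mm high; a bystander to be left alone.
- ball_0_center (a point): Centre of one of the 3 to 6 white ceramic grinding balls (30 mm across, about 50 g, smooth and slippery, with some rolling resistance) in the tray; None if absent.
- ball_1_center (a point): Centre of one of the 3 to 6 white ceramic grinding balls (30 mm across, about 50 g, smooth and slippery, with some rolling resistance) in the tray; None if absent.
- ball_2_center (a point): Centre of one of the 3 to 6 white ceramic grinding balls (30 mm across, about 50 g, smooth and slippery, with some rolling resistance) in the tray; None if absent.
- ball_3_center (a point): Centre of one of the 3 to 6 white ceramic grinding balls (30 mm across, about 50 g, smooth and slippery, with some rolling resistance) in the tray; None if absent.
- ball_4_center (a point): Centre of one of the 3 to 6 white ceramic grinding balls (30 mm across, about 50 g, smooth and slippery, with some rolling resistance) in the tray; None if absent.
- ball_5_center (a point): Centre of one of the 3 to 6 white ceramic grinding balls (30 mm across, about 50 g, smooth and slippery, with some rolling resistance) in the tray; None if absent.

How it is judged:
By the outcome, as a careful person would: the job done as asked, in the order asked, and still so for the second after the job is handed in, with the robot touching nothing.
Of ball_0, ball_1, ball_2, ball_3, ball_4, ball_5 only 3 to 6 are there at a start; the rules pass over those that are not, and their reading is None.
At some moment in a run one of ball_0, ball_1, ball_2, ball_3, ball_4, ball_5, scoop may be knocked a few centimetres aside while the robot is not near it.
It also fails if it takes over 210 s, if anything falls off the work surface, if the arm or the gripper's body presses on something with over 40 N, if the wrist force passes 120 N, or if a joint passes its speed limit or range.

## Working session

There is one attempt and no reset: what is moved stays moved. The work goes in short steps, Python scripts to look and compute and a tool call to move; the robot and the scene stay as the last step left them, time stands still between calls to the robot, and variables do not carry over. Pictures are saved under pics/ and viewed, at most 14 in all, crops included, and the job is handed in when it is done.

Besides the shell and the picture viewer there is one more tool, called after "Request:" as name(argument=value, ...), one argument or row to a line, values as JSON. drive_tool: Moves the arm, as the interface text tells. Its arguments: {"type":"object","properties":{"moves":{"type":"array","items":{"type":"array"}},"grip_force":{"type":"number"}},"required":["moves"]}

```bash
mkdir -p pics
cat > h.py <<'E'
import numpy as np, cv2
from plant import ctrl
from scipy.spatial.transform import Rotation as Ro
def cam(n,save=None):
    c=ctrl.read_camera(n); c['R']=np.array(c['R']); c['t']=np.array(c['t'])
    if save: cv2.imwrite('pics/'+save,cv2.cvtColor(c['image'],cv2.COLOR_RGB2BGR))
    return c
def ray(c,u,v):
    d=c['R'].T@np.array([(u-c['cx'])/c['fx'],(v-c['cy'])/c['fy'],1]); o=-c['R'].T@c['t']; return o,d/np.linalg.norm(d)
def onz(c,u,v,z):
    o,d=ray(c,u,v); return o+d*(z-o[2])/d[2]
def proj(c,X):
    p=c['R']@np.array(X)+c['t']; return np.array([c['fx']*p[0]/p[2]+c['cx'],c['fy']*p[1]/p[2]+c['cy']])
def st():
    s=ctrl.get_state(); return s
def rel(target_pos,target_R):
    "turn (rotvec, tool) and shift (tool) from the measured pose"
    s=st(); R=Ro.from_quat(s['tcp_rot']); 
    return (R.inv()*target_R).as_rotvec(), R.inv().apply(np.array(target_pos)-s['eef_pos'])
E
python3 - <<'E'
from h import *
for n in('top','side'):
    c=cam(n,n+'0.png'); print(n,-c['R'].T@c['t'],c['fx'],c['R'].round(2).tolist())
s=st(); print({k:np.round(v,3) for k,v in s.items()})
E
```

```text
top [ 0.24349162 -0.04331553  1.32707469] 499.86152888661417 [[0.0, -1.0, -0.0], [-0.98, -0.0, -0.21], [0.21, 0.0, -0.98]]
side [0.4141032  0.76226913 0.51087756] 396.2106163338784 [[-0.99, -0.12, 0.03], [-0.08, 0.44, -0.89], [0.09, -0.89, -0.45]]
{'time': np.float64(0.1), 'qpos': array([-1.298,  0.287,  1.578, -0.   ,  1.279, -0.15 ]), 'dq': array([ 0.001, -0.   , -0.003,  0.001, -0.001, -0.001]), 'joint_efforts': array([ 1.0000e-03, -4.0729e+01, -2.9370e+01, -0.0000e+00,  3.0000e-03,
        0.0000e+00]), 'eef_pos': array([ 0.277, -0.615,  0.247]), 'tcp_rot': array([ 0.978,  0.21 , -0.   , -0.001]), 'contact_force': array([-0.492,  0.736,  0.079]), 'wrist_torque': array([-0.057, -0.028, -0.016]), 'finger_force': np.float64(0.0), 'opening': np.float64(1.001)}
```

View pics/top0.png

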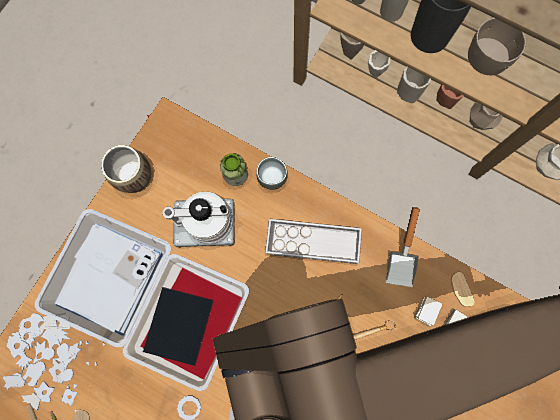

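View pics/side0.png

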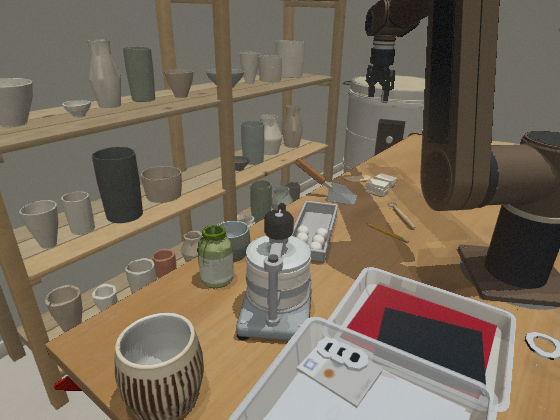

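Top view: mill at (205,220) with its post on the left (168,212), tray (266-361, 220-262) with 6 balls at its left end, scoop at (402,265) with the handle pointing up, jar (233,168), cup (271,172). I'll zoom in for exact pixels.

Run:
```python
import cv2
im=cv2.imread('pics/top0.png')
a=cv2.resize(im[180:280,155:275],None,fx=4,fy=4,interpolation=cv2.INTER_CUBIC)
b=cv2.resize(im[200:300,260:440],None,fx=4,fy=4,interpolation=cv2.INTER_CUBIC)
cv2.imwrite('pics/mill.png',a);cv2.imwrite('pics/tray.png',b)
```

```text
(no output)
```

View pics/mill.png

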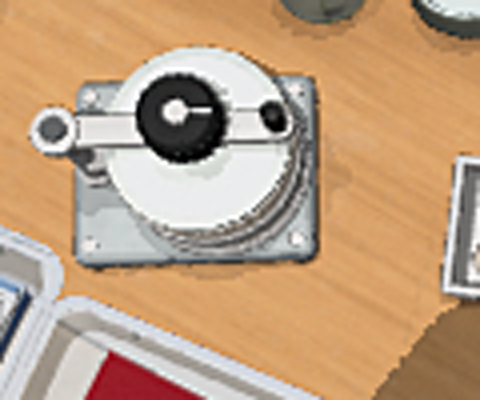

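View pics/tray.png

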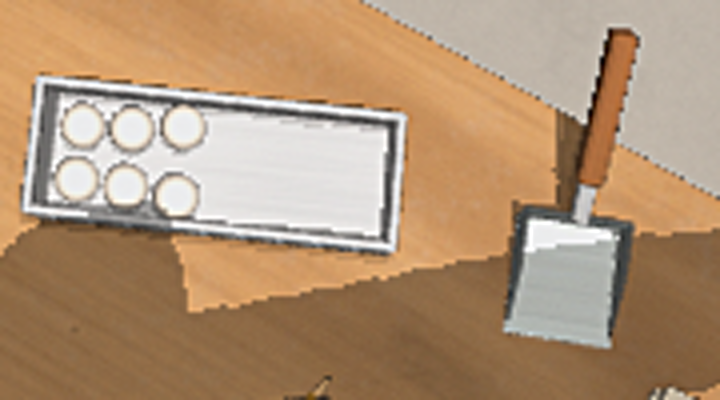

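Mill crop: post top at px (168.2,212), knob spindle end (198.8,207.5), pin top (223,208.5). Tray crop: rim corners (269.5,219.5), (361.5,228.8), (359,263), (266,254.2), with 6 balls at its left end. Scoop lip (386,283)-(412.5,286.8), handle from (407.5,246) to (416,208).

Run:
```python
from h import *
c=cam('top')
f=lambda u,v,z,n:print(n,onz(c,u,v,z).round(4))
f(168.2,212,.155,'post');f(198.8,207.5,.197,'knobtop');f(223,208.5,.189,'pin')
f(205,215.2,.125,'lid')
P=[onz(c,260+x/4,200+y/4,.032) for x,y in((38,78),(406,115),(396,252),(24,217))]
print(np.round(P,4)); d=(P[0]+P[3]-P[1]-P[2])/2; print('tray mid',np.mean(P,0).round(4),np.linalg.norm(d),np.degrees(np.arctan2(d[1],d[0])))
for x,y in((82,126),(132,128),(184,127),(76,180),(126,187),(177,195)): f(260+x/4,200+y/4,.019,'ball')
S=[onz(c,260+x/4,200+y/4,z) for x,y,z in((505,332,.001),(610,347,.001),(516,208,.034),(632,220,.034))]
print(np.round(S,4))
f(260+623/4,200+32/4,.108,'hend');f(260+590/4,200+185/4,.046,'hstart')
```

```text
post [0.4948 0.2506 0.155 ]
knobtop [0.4966 0.1696 0.197 ]
pin [0.496  0.1145 0.189 ]
lid [0.4933 0.1672 0.125 ]
[[ 0.5012  0.0125  0.032 ]
 [ 0.4767 -0.2297  0.032 ]
 [ 0.3866 -0.2206  0.032 ]
 [ 0.409   0.0207  0.032 ]]
tray mid [ 0.4434 -0.1043  0.032 ] 0.24284728083526552 84.45318878050443
ball [ 0.4714 -0.0165  0.019 ]
ball [ 0.4701 -0.0496  0.019 ]
ball [ 0.4708 -0.0841  0.019 ]
ball [ 0.4352 -0.0127  0.019 ]
ball [ 0.4306 -0.0457  0.019 ]
ball [ 0.4254 -0.0793  0.019 ]
[[ 0.3375 -0.295   0.001 ]
 [ 0.3278 -0.3634  0.001 ]
 [ 0.4151 -0.299   0.034 ]
 [ 0.4073 -0.3738  0.034 ]]
hend [ 0.5158 -0.3556  0.108 ]
hstart [ 0.4285 -0.3449  0.046 ]
```

Request:
drive_tool(
  moves=[
    [[0, 0, 0.165], [0, 0, 0], 0.08],
    [[0, 0, 0.165], [0, 0, 0], 0.08],
    [[0, 0, 0.165], [0, 0, 0], 0.08],
    [[0, 0, 0.165], [0, 0, 0], 0.08],
    [[0, 0, 0.165], [0, 0, 0], 0.08],
  ],
  grip_force=50,
)

```text
time: 0.78
eef_pos: [0.2769, -0.6153, 0.2477]
tcp_rot: [0.979, -0.202, -0.0, -0.0]
contact_force: [0.8, -0.4, 0.0]
opening: 0.939
finger_force: 0.0
```

Request:
drive_tool(
  moves=[
    [[0, 0, 0.165], [0, 0, 0], 0.08],
    [[0, 0, 0.165], [0, 0, 0], 0.08],
    [[0, 0, 0], [-0.017, -0.055, -0.004], 0.08],
    [[0, 0, 0], [-0.017, -0.055, -0.004], 0.08],
    [[0, 0, 0], [-0.017, -0.055, -0.004], 0.08],
  ],
)

```text
time: 1.4
eef_pos: [0.3497, -0.457, 0.2599]
tcp_rot: [0.934, -0.358, -0.0, -0.0]
contact_force: [0.4, 0.3, 1.2]
opening: 0.935
finger_force: 0.0
```

Request:
drive_tool(
  moves=[
    [[0, 0, 0], [-0.017, -0.055, -0.004], 0.08],
    [[0, 0, 0], [-0.017, -0.055, -0.004], 0.08],
    [[0, 0, 0], [-0.017, -0.055, -0.004], 0.08],
    [[0, 0, 0], [-0.017, -0.055, -0.004], 0.08],
    [[0, 0, 0], [-0.017, -0.055, -0.004], 0.08],
  ],
)

```text
time: 2.02
eef_pos: [0.4703, -0.1955, 0.2803]
tcp_rot: [0.934, -0.358, 0.0, -0.0]
contact_force: [1.3, 0.2, 0.1]
opening: 0.933
finger_force: 0.0
```

Request:
drive_tool(
  moves=[
    [[0, 0, 0], [-0.0325, -0.042, 0], 0.075],
    [[0, 0, 0], [-0.0325, -0.042, 0], 0.075],
    [[0, 0, 0], [-0.0325, -0.042, 0], 0.075],
    [[0, 0, 0], [-0.0325, -0.042, 0], 0.07],
    [[0, 0, 0], [-0.0325, -0.042, 0], 0.07],
  ],
)

```text
time: 2.65
eef_pos: [0.4892, 0.0692, 0.2802]
tcp_rot: [0.934, -0.358, 0.0, 0.0]
contact_force: [0.8, 0.2, 0.3]
opening: 0.821
finger_force: 0.0
```

Request:
drive_tool(
  moves=[
    [[0, 0, 0], [-0.0325, -0.042, 0], 0.07],
    [[0, 0, 0], [-0.0325, -0.042, 0], 0.07],
    [[0, 0, 0], [0, 0, 0], 0.07],
    [[0, 0, 0], [0, 0, 0], 0.07],
  ],
)

```text
time: 3.15
eef_pos: [0.497, 0.1732, 0.2799]
tcp_rot: [0.934, -0.358, -0.0, 0.0]
contact_force: [-0.5, 0.3, 0.3]
opening: 0.821
finger_force: 0.0
```

```bash
cat >> h.py <<'E'
def down(yaw_y): # tool down, tool y at yaw
    y=np.array([np.cos(yaw_y),np.sin(yaw_y),0]); z=np.array([0,0,-1.]); return Ro.from_matrix(np.c_[np.cross(y,z),y,z])
def show():
    s=st(); R=Ro.from_quat(s['tcp_rot']).as_matrix()
    print('t',round(float(s['time']),2),'p',np.round(s['eef_pos'],4),'yawy',round(float(np.arctan2(R[1,1],R[0,1])),3),'z',R[:,2].round(3),'q',np.round(s['qpos'],2),'F',np.round(s['contact_force'],1),'T',np.round(s['wrist_torque'],2),'open',round(float(s['opening'])*85.4,1),'ff',round(float(s['finger_force']),1))
E
python3 -c "
from h import *
show(); print(*rel([.4962,.1696,.181],down(-2.3)))"
```

```text
t 3.15 p [0.497  0.1732 0.2799] yawy -2.302 z [-0.001 -0.001 -1.   ] q [ 0.14 -0.07  1.9  -0.    1.31  2.45] F [-0.5  0.3  0.3] T [0.03 0.01 0.01] open 70.1 ff 0.0
[ 0.00100251  0.00023734 -0.0023453 ] [0.00182394 0.00316808 0.09890507]
```

Request:
drive_tool(
  moves=[
    [[0, 0, 0], [0.002, 0.003, 0.04], 0.07],
    [[0, 0, 0], [0, 0, 0.04], 0.07],
    [[0, 0, 0], [0, 0, 0.019], 0.07],
    [[0, 0, 0], [0, 0, 0], 0.04],
    [[0, 0, 0], [0, 0, 0], 0.04],
  ],
)

```text
time: 3.78
eef_pos: [0.4969, 0.1695, 0.1814]
tcp_rot: [0.934, -0.358, -0.0, 0.0]
contact_force: [2.2, 1.1, -7.6]
opening: 0.565
finger_force: 54.0
```

Request:
drive_tool(
  moves=[
    [[0, 0, 0], [0, 0, 0], 0.04],
    [[0, 0, 0], [0, 0, 0], 0.04],
    [[0, 0, 0], [0, 0, 0], 0.04],
  ],
)

```text
time: 4.15
eef_pos: [0.4969, 0.1696, 0.1814]
tcp_rot: [0.934, -0.358, 0.0, 0.0]
contact_force: [1.7, 0.2, -6.6]
opening: 0.569
finger_force: 54.0
```

```bash
python3 -c "
from h import *
show()"
```

```text
t 4.15 p [0.4969 0.1696 0.1814] yawy -2.303 z [ 0.    -0.001 -1.   ] q [ 0.14  0.02  2.   -0.    1.12  2.44] F [ 1.7  0.2 -6.6] T [-0.29 -0.14 -0.07] open 48.6 ff 54.0
```

Request:
drive_tool(
  moves=[
    [[0, 0, -0.18], [0, 0, -0.0006], 0.04],
    [[0, 0, -0.18], [0, 0, -0.0006], 0.04],
    [[0, 0, -0.18], [0, 0, -0.0006], 0.04],
    [[0, 0, -0.18], [0, 0, -0.0006], 0.04],
    [[0, 0, -0.18], [0, 0, -0.0006], 0.04],
  ],
)

```text
time: 4.78
eef_pos: [0.4972, 0.1702, 0.1843]
tcp_rot: [0.996, 0.087, 0.001, -0.0]
contact_force: [3.5, 2.4, -9.4]
opening: 0.571
finger_force: 53.8
```

Request:
drive_tool(
  moves=[
    [[0, 0, -0.18], [0, 0, -0.0006], 0.04],
    [[0, 0, -0.18], [0, 0, -0.0006], 0.04],
    [[0, 0, -0.18], [0, 0, -0.0006], 0.04],
    [[0, 0, -0.18], [0, 0, -0.0006], 0.04],
    [[0, 0, -0.18], [0, 0, -0.0006], 0.04],
  ],
)

```text
time: 5.4
eef_pos: [0.4969, 0.171, 0.1871]
tcp_rot: [0.859, 0.511, 0.001, -0.001]
contact_force: [0.9, 3.7, -9.5]
opening: 0.569
finger_force: 53.7
```

Request:
drive_tool(
  moves=[
    [[0, 0, -0.18], [0, 0, -0.0006], 0.04],
    [[0, 0, -0.18], [0, 0, -0.0006], 0.04],
    [[0, 0, -0.18], [0, 0, -0.0006], 0.04],
    [[0, 0, -0.18], [0, 0, -0.0006], 0.04],
    [[0, 0, -0.18], [0, 0, -0.0006], 0.04],
  ],
)

```text
time: 6.02
eef_pos: [0.4963, 0.1712, 0.19]
tcp_rot: [0.552, 0.834, 0.001, -0.001]
contact_force: [-0.6, 3.7, -8.1]
opening: 0.57
finger_force: 53.9
```

Request:
drive_tool(
  moves=[
    [[0, 0, -0.18], [0, 0, -0.0006], 0.04],
    [[0, 0, -0.18], [0, 0, -0.0006], 0.04],
    [[0, 0, -0.18], [0, 0, -0.0006], 0.04],
    [[0, 0, -0.18], [0, 0, -0.0006], 0.04],
    [[0, 0, -0.18], [0, 0, -0.0006], 0.04],
  ],
)

```text
time: 6.65
eef_pos: [0.4961, 0.1707, 0.1928]
tcp_rot: [0.134, 0.991, 0.001, -0.001]
contact_force: [0.0, 1.9, -7.2]
opening: 0.571
finger_force: 54.0
```

Request:
drive_tool(
  moves=[
    [[0, 0, 0], [0, 0, 0], 0.04],
    [[0, 0, 0], [0, 0, 0], 0.056],
    [[0, 0, 0], [0, 0, 0], 0.056],
    [[0, 0, 0], [0, 0, -0.03], 0.056],
    [[0, 0, 0], [0, 0, -0.03], 0.056],
  ],
)

```text
time: 7.28
eef_pos: [0.4974, 0.1695, 0.2554]
tcp_rot: [0.137, 0.991, -0.0, 0.001]
contact_force: [0.3, 0.2, 1.1]
opening: 0.654
finger_force: 0.0
```

```bash
python3 -c "
from h import *
show(); print(*rel([.496,.116,.24],down(0)))
c=cam('top','t1.png'); im=cv2.imread('pics/t1.png')
a=cam('side','s1.png'); im2=cv2.imread('pics/s1.png')
cv2.imwrite('pics/m1.png',np.hstack([cv2.resize(im[150:280,130:330],None,fx=2,fy=2),cv2.resize(im2[180:310,190:390],None,fx=2,fy=2)]))
"
```

```text
t 7.28 p [0.4974 0.1695 0.2554] yawy 1.296 z [ 0.002 -0.    -1.   ] q [ 0.14 -0.05  1.93 -0.    1.26 -1.16] F [0.3 0.2 1.1] T [-0.05 -0.06 -0.01] open 55.9 ff 0.0
[0.00139699 0.00157738 1.29575618] [-0.01312395 -0.05191794  0.01540233]
```

View pics/m1.png

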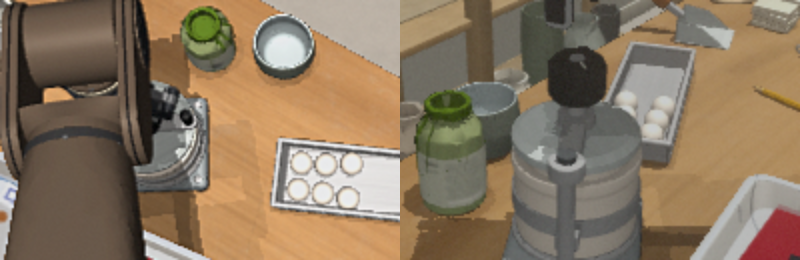

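Request:
drive_tool(
  moves=[
    [[0, 0, 0], [-0.0065, -0.026, 0], 0.03],
    [[0, 0, 0], [-0.0065, -0.026, 0], 0.025],
    [[0, 0, 0.185], [0, 0, 0], 0.025],
    [[0, 0, 0.185], [0, 0, 0], 0.025],
    [[0, 0, 0.185], [0, 0, 0], 0.025],
  ],
)

```text
time: 8.0
eef_pos: [0.4953, 0.1158, 0.2531]
tcp_rot: [0.406, 0.914, -0.0, 0.0]
contact_force: [-0.8, -0.1, 0.6]
opening: 0.292
finger_force: 0.0
```

Request:
drive_tool(
  moves=[
    [[0, 0, 0.185], [0, 0, 0], 0.025],
    [[0, 0, 0.185], [0, 0, 0], 0.025],
    [[0, 0, 0.185], [0, 0, 0], 0.025],
    [[0, 0, 0.186], [0, 0, 0], 0.025],
    [[0, 0, 0], [0, 0, 0], 0.025],
  ],
)

```text
time: 8.62
eef_pos: [0.4953, 0.116, 0.2531]
tcp_rot: [0.706, 0.708, -0.0, 0.0]
contact_force: [-1.0, 0.9, 0.8]
opening: 0.294
finger_force: 0.0
```

```bash
python3 -c "
from h import *
show(); print(*rel([.496,.116,.178],down(0)))
c=cam('top','t2.png'); im=cv2.imread('pics/t2.png')
a=cam('side','s2.png'); im2=cv2.imread('pics/s2.png')
print(proj(c,[.496,.116,.189]),proj(a,[.496,.116,.189]),proj(a,[.496,.25,.15]))
cv2.imwrite('pics/m2.png',np.hstack([cv2.resize(im[150:280,130:330],None,fx=2,fy=2),cv2.resize(im2[150:280,190:390],None,fx=2,fy=2)]))
"
```

```text
t 8.62 p [0.4953 0.116  0.2531] yawy 0.002 z [ 0. -0. -1.] q [ 0.03 -0.09  1.97 -0.    1.26  0.03] F [-1.   0.9  0.8] T [0.07 0.03 0.06] open 25.1 ff 0.0
[7.71329858e-05 3.18919951e-04 2.48168872e-03] [1.27791252e-05 6.83100800e-04 7.51440856e-02]
[222.36875528 208.50390071] [282.28053976 202.99379129] [270.42799936 262.30523855]
```

View pics/m2.png

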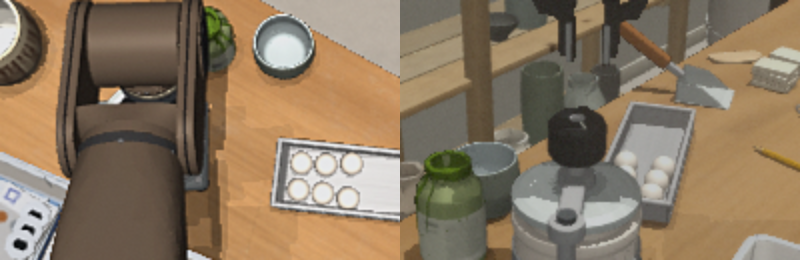

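Request:
drive_tool(
  moves=[
    [[0, 0, 0], [0, 0, 0.04], 0.025],
    [[0, 0, 0], [0, 0, 0.016], 0.025],
    [[0, 0, 0], [0, 0, 0.018], 0.025],
    [[0, 0, 0], [0, 0, 0], 0.018],
    [[0, 0, 0], [0, 0, 0], 0.018],
  ],
  grip_force=20,
)

```text
time: 9.35
eef_pos: [0.4962, 0.1161, 0.1798]
tcp_rot: [0.707, 0.708, 0.001, 0.001]
contact_force: [3.5, 0.1, -2.5]
opening: 0.208
finger_force: 1.6
```

```bash
python3 -c "
from h import *
show()"
```

```text
t 9.35 p [0.4962 0.1161 0.1798] yawy 0.001 z [ 0.002 -0.    -1.   ] q [ 0.03 -0.01  2.04 -0.    1.11  0.03] F [ 3.5  0.1 -2.5] T [-0.01 -0.45 -0.02] open 17.7 ff 1.6
```

Request:
drive_tool(
  moves=[
    [[0, 0, -0.157], [0.0016, 0.021, 0], 0.018],
    [[0, 0, -0.157], [0.0016, 0.021, 0], 0.018],
    [[0, 0, -0.157], [0.0016, 0.021, 0], 0.018],
    [[0, 0, -0.157], [0.0016, 0.021, 0], 0.018],
    [[0, 0, -0.157], [0.0016, 0.021, 0], 0.018],
  ],
)

```text
time: 9.98
eef_pos: [0.5901, 0.1554, 0.1796]
tcp_rot: [0.38, 0.925, -0.001, -0.001]
contact_force: [-1.4, -0.9, 0.5]
opening: 0.211
finger_force: 0.6
```

Request:
drive_tool(
  moves=[
    [[0, 0, -0.157], [0.0016, 0.021, 0], 0.018],
    [[0, 0, -0.157], [0.0016, 0.021, 0], 0.018],
    [[0, 0, -0.157], [0.0016, 0.021, 0], 0.018],
    [[0, 0, -0.157], [0.0016, 0.021, 0], 0.018],
    [[0, 0, -0.157], [0.0016, 0.021, 0], 0.018],
  ],
)

```text
time: 10.6
eef_pos: [0.6296, 0.2503, 0.1797]
tcp_rot: [-0.003, 1.0, -0.001, -0.001]
contact_force: [-1.6, -1.0, 0.7]
opening: 0.212
finger_force: 0.6
```

Request:
drive_tool(
  moves=[
    [[0, 0, 0], [0, 0.001, 0], 0.018],
    [[0, 0, 0], [0, -0.001, 0], 0.024],
    [[0, 0, 0], [0, 0, -0.02], 0.024],
    [[0, 0, 0], [0, 0, -0.04], 0.024],
    [[0, 0, 0], [0, 0, -0.04], 0.03],
  ],
)

```text
time: 11.22
eef_pos: [0.6299, 0.2494, 0.2822]
tcp_rot: [0.001, 1.0, 0.0, 0.001]
contact_force: [-0.4, 0.2, -0.3]
opening: 0.354
finger_force: 0.0
```

```bash
python3 -c "
from h import *
show(); print(*rel([.475,-.349,.2],down(np.radians(82))))
"
```

```text
t 11.22 p [0.6299 0.2494 0.2822] yawy 1.569 z [ 0.001  0.    -1.   ] q [ 0.23  0.27  1.54 -0.    1.34 -1.34] F [-0.4  0.2 -0.3] T [ 0.01 -0.06  0.02] open 30.2 ff 0.0
[0.00031188 0.00116751 0.13798087] [ 0.15400307 -0.59871328  0.08187026]
```

Request:
drive_tool(
  moves=[
    [[0, 0, 0], [0.0154, -0.0599, 0], 0.045],
    [[0, 0, 0], [0.0154, -0.0599, 0], 0.045],
    [[0, 0, 0], [0.0154, -0.0599, 0], 0.045],
    [[0, 0, 0], [0.0154, -0.0599, 0], 0.045],
    [[0, 0, 0], [0.0154, -0.0599, 0], 0.045],
  ],
)

```text
time: 11.85
eef_pos: [0.5521, -0.0517, 0.2816]
tcp_rot: [0.001, 1.0, -0.0, 0.001]
contact_force: [1.2, -0.7, 0.1]
opening: 0.528
finger_force: 0.0
```

Request:
drive_tool(
  moves=[
    [[0, 0, 0], [0.0154, -0.0599, 0], 0.045],
    [[0, 0, 0], [0.0154, -0.0599, 0], 0.045],
    [[0, 0, 0], [0.0154, -0.0599, 0], 0.045],
    [[0, 0, 0], [0.0154, -0.0599, 0], 0.045],
    [[0, 0, 0], [0.0154, -0.0599, 0], 0.045],
  ],
)

```text
time: 12.48
eef_pos: [0.4748, -0.3514, 0.2817]
tcp_rot: [0.001, 1.0, -0.001, 0.001]
contact_force: [1.0, -0.9, -0.3]
opening: 0.526
finger_force: 0.0
```

Request:
drive_tool(
  moves=[
    [[0, 0, 0.138], [0, 0, 0.04], 0.045],
    [[0, 0, 0], [0, 0, 0.042], 0.045],
    [[0, 0, 0], [0, 0, 0], 0.045],
  ],
)

```text
time: 12.85
eef_pos: [0.4738, -0.3479, 0.1948]
tcp_rot: [0.07, 0.998, 0.002, -0.003]
contact_force: [0.1, -0.0, -0.0]
opening: 0.526
finger_force: 0.0
```

```bash
python3 -c "
from h import *
show(); print(*rel([.475,-.349,.072],down(np.radians(82))))
c=cam('top','t3.png'); a=cam('side','s3.png')
print(proj(a,[.475,-.349,.074]),proj(c,[.475,-.349,.074]))
im=cv2.imread('pics/t3.png');im2=cv2.imread('pics/s3.png')
cv2.imwrite('pics/m3.png',np.hstack([cv2.resize(im[150:300,180:460],None,fx=1.4,fy=1.4)[:210],cv2.resize(im2[140:245,260:430],None,fx=2,fy=2)]))
"
```

```text
t 12.85 p [ 0.4738 -0.3479  0.1948] yawy 1.431 z [-0.005  0.005 -1.   ] q [-0.81  0.15  1.84 -0.    1.16 -2.24] F [ 0.1 -0.  -0. ] T [0.01 0.01 0.04] open 44.9 ff 0.0
[ 4.21242907e-03 -5.44237641e-03 -2.30491009e-05] [-0.00199501 -0.00141917  0.12278492]
[309.34073724 170.18852113] [410.72851775 226.5333325 ]
```

View pics/m3.png

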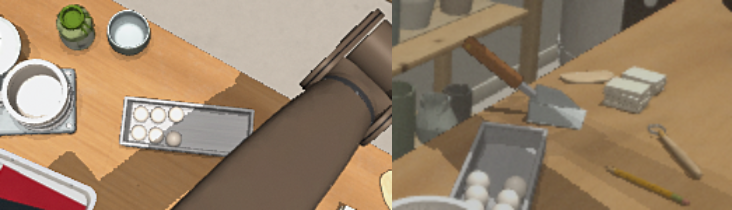

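The pot is open with the lid aside. In the side view the handle centre is at about (311,171) against a predicted (309,170), so I'll grasp it.

Request:
drive_tool(
  moves=[
    [[0, 0, 0], [-0.002, -0.001, 0.05], 0.045],
    [[0, 0, 0], [0, 0, 0.05], 0.045],
    [[0, 0, 0], [0, 0, 0.021], 0.045],
    [[0, 0, 0], [0, 0, 0], 0.01],
    [[0, 0, 0], [0, 0, 0], 0.01],
  ],
  grip_force=80,
)

```text
time: 13.58
eef_pos: [0.4792, -0.3514, 0.0792]
tcp_rot: [0.069, 0.998, -0.001, 0.002]
contact_force: [-0.5, -0.4, -0.6]
opening: 0.199
finger_force: 78.8
```

Request:
drive_tool(
  moves=[
    [[0, 0, 0], [0, 0, 0], 0.01],
    [[0, 0, 0], [0, 0, 0], 0.01],
    [[0, 0, 0], [0, 0, 0], 0.01],
  ],
)

```text
time: 13.95
eef_pos: [0.4794, -0.3516, 0.0788]
tcp_rot: [0.069, 0.998, -0.002, 0.002]
contact_force: [3.3, -1.4, 6.4]
opening: 0.198
finger_force: 79.7
```

```bash
python3 -c "
from h import *
show()"
```

```text
t 13.95 p [ 0.4794 -0.3516  0.0788] yawy 1.433 z [ 0.004 -0.004 -1.   ] q [-0.8   0.3   1.89  0.    0.94 -2.24] F [ 3.3 -1.4  6.4] T [ 0.16 -0.27 -0.03] open 16.9 ff 79.7
```

Request:
drive_tool(
  moves=[
    [[0, 0, 0], [0, 0, -0.03], 0.01],
    [[0, 0, 0], [0, 0, -0.05], 0.01],
    [[0, 0, 0.17], [0, 0, 0], 0.01],
    [[0, 0, 0.17], [0, 0, 0], 0.01],
    [[0, 0, 0.17], [0, 0, 0], 0.01],
  ],
)

```text
time: 14.58
eef_pos: [0.4768, -0.3494, 0.1552]
tcp_rot: [0.321, 0.947, 0.0, -0.001]
contact_force: [0.1, 0.2, -1.7]
opening: 0.197
finger_force: 78.6
```

Request:
drive_tool(
  moves=[
    [[0, 0, 0.17], [0, 0, 0], 0.01],
    [[0, 0, 0.17], [0, 0, 0], 0.01],
    [[0, 0, 0.17], [0, 0, 0], 0.01],
    [[0, 0, 0.17], [0, 0, 0], 0.01],
    [[0, 0, 0.17], [0, 0, 0], 0.01],
  ],
)

```text
time: 15.2
eef_pos: [0.4767, -0.3494, 0.155]
tcp_rot: [0.683, 0.731, -0.0, -0.002]
contact_force: [-0.3, 0.2, -2.1]
opening: 0.199
finger_force: 78.6
```

Request:
drive_tool(
  moves=[
    [[0, 0, 0.17], [0, 0, 0], 0.01],
    [[0, 0, 0], [0, 0, 0], 0.01],
  ],
)

```text
time: 15.45
eef_pos: [0.4769, -0.3495, 0.1552]
tcp_rot: [0.74, 0.673, -0.0, -0.001]
contact_force: [-0.3, 1.0, -2.3]
opening: 0.192
finger_force: 78.7
```

```bash
cat >> h.py <<'E'
TO=np.array([.4441,-.097,.004]); TY=np.radians(84.45); yh=np.array([np.cos(TY),np.sin(TY),0]); xh=np.array([yh[1],-yh[0],0])
def trayp(x,y,z): return TO+xh*x+yh*y+np.array([0,0,z])
def tcp_for_lip(lip_y,under,x=0): return trayp(x,lip_y-.148,.0788+under)
E
python3 -c "
from h import *
show(); print(*rel(tcp_for_lip(-.012,.05),down(TY-np.pi/2)))
c=cam('side','s4.png');c=cam('top','t4.png'); cv2.imwrite('pics/m4.png',cv2.resize(cv2.imread('pics/t4.png')[180:330,180:480],None,fx=2.5,fy=2.5))
"
```

```text
t 15.45 p [ 0.4769 -0.3495  0.1552] yawy -0.095 z [-0.002  0.001 -1.   ] q [-0.8   0.2   1.86 -0.    1.08 -0.71] F [-0.3  1.  -2.3] T [-0.13  0.    0.  ] open 16.4 ff 78.7
[-0.00244854 -0.00123283  0.00216735] [ 0.08826988 -0.05678928  0.02261689]
```

View pics/m4.png

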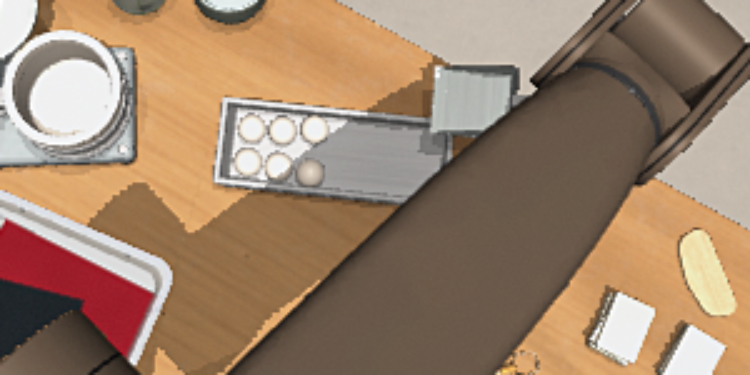

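```bash
python3 -c "
from h import *
c=cam('top')
im=c['image'][180:260,330:400]
cv2.imwrite('pics/m5.png',cv2.cvtColor(cv2.resize(im,None,fx=8,fy=8,interpolation=cv2.INTER_CUBIC),cv2.COLOR_RGB2BGR))
for X in([.4769,-.3495,.1552]+0*TO+yh*.148-np.array([0,0,.078])+xh*.035,[.4769,-.3495,.1552]+yh*.148-np.array([0,0,.078])-xh*.035): print((proj(c,X)-[330,180])*8)
"
```

```text
[191.83580545 213.0894143 ]
[176.14756598 427.76469765]
```

View pics/m5.png

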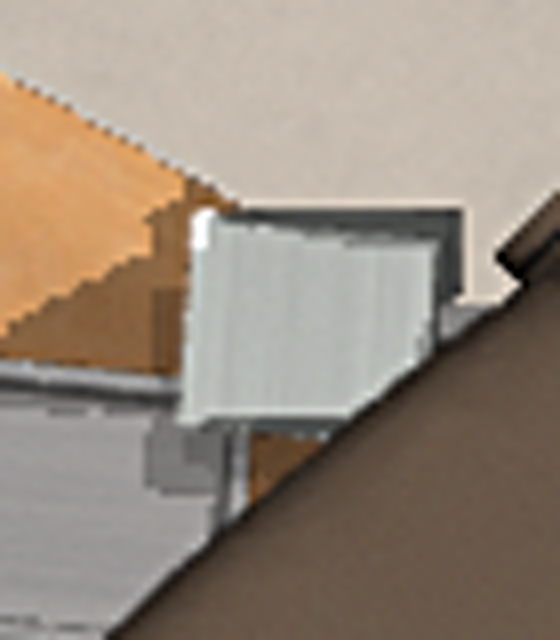

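Predicted lip corners match the picture ((195,212),(180,425)) to within half a camera pixel, so the grasp model is good. Into the tray.

Request:
drive_tool(
  moves=[
    [[0, 0, 0], [0.044, -0.0285, 0], 0.01],
    [[0, 0, 0], [0.044, -0.0285, 0], 0.01],
    [[0, 0, 0], [0, 0, 0.0225], 0.01],
    [[0, 0, 0], [0, 0, 0], 0.01],
  ],
)

```text
time: 16.1
eef_pos: [0.4283, -0.2556, 0.1324]
tcp_rot: [0.74, 0.673, -0.0, -0.002]
contact_force: [0.4, 0.2, -1.7]
opening: 0.195
finger_force: 78.7
```

```bash
python3 -c "
from h import *
show(); print(*rel(tcp_for_lip(-.012,.0),down(TY-np.pi/2)))
c=cam('top','t5.png')
for y in (.09,.015):
  for x in(-.02,.02): print(proj(c,trayp(x,y,.015)).round(1))
m=cv2.resize(c['image'][200:280,250:400],None,fx=5,fy=5,interpolation=cv2.INTER_CUBIC);cv2.imwrite('pics/m6.png',m[:,:,::-1])
"
```

```text
t 16.1 p [ 0.4283 -0.2556  0.1324] yawy -0.095 z [-0.003  0.002 -1.   ] q [-0.74  0.03  2.09 -0.    1.02 -0.65] F [ 0.4  0.2 -1.7] T [-0.13 -0.07  0.01] open 16.7 ff 78.7
[-0.00323358 -0.00215018  0.00171171] [-0.0006697   0.00058683  0.04955435]
[276.3 245.9]
[277.8 231. ]
[304.6 248.6]
[306.  233.7]
```

View pics/m6.png

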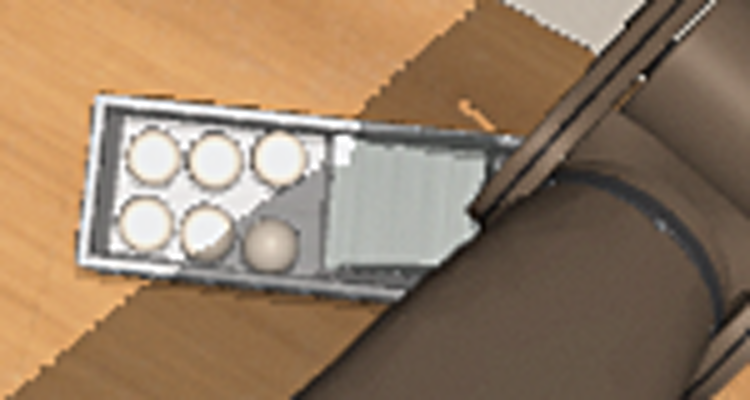

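Request:
drive_tool(
  moves=[
    [[0, 0, 0], [0, 0, 0.022], 0.01],
    [[0, 0, 0], [0, 0, 0.022], 0.01],
    [[0, 0, 0], [0, 0, 0.003], 0.01],
    [[0, 0, 0], [0, 0, 0.002], 0.01],
    [[0, 0, 0], [0, 0, 0], 0.01],
  ],
)

```text
time: 16.77
eef_pos: [0.4302, -0.2577, 0.0859]
tcp_rot: [0.741, 0.672, 0.0, 0.001]
contact_force: [-0.5, -0.8, -1.2]
opening: 0.199
finger_force: 78.7
```

```bash
python3 -c "
from h import *
show()"
```

```text
t 16.77 p [ 0.4302 -0.2577  0.0859] yawy -0.097 z [ 0.001 -0.001 -1.   ] q [-0.74  0.11  2.11 -0.    0.92 -0.65] F [-0.5 -0.8 -1.2] T [-0.11 -0.01 -0.  ] open 17.0 ff 78.7
```

Request:
drive_tool(
  moves=[
    [[0, 0, 0], [0, 0, 0.0015], 0.01],
    [[0, 0, 0], [0, 0, 0.001], 0.01],
    [[0, 0, 0], [0, 0, 0], 0.01],
  ],
)

```text
time: 17.15
eef_pos: [0.4297, -0.2572, 0.0827]
tcp_rot: [0.741, 0.672, 0.0, 0.0]
contact_force: [-1.7, -0.5, 0.2]
opening: 0.193
finger_force: 79.0
```

Request:
drive_tool(
  moves=[
    [[0, 0, 0], [0, 0, 0.001], 0.01],
    [[0, 0, 0], [0, 0, 0], 0.01],
  ],
)

```text
time: 17.4
eef_pos: [0.4298, -0.2576, 0.0824]
tcp_rot: [0.74, 0.672, -0.0, 0.0]
contact_force: [-2.2, -1.1, 4.5]
opening: 0.198
finger_force: 79.5
```

Request:
drive_tool(
  moves=[
    [[0, 0, 0], [0, 0, 0.001], 0.01],
    [[0, 0, 0], [0, 0, 0], 0.01],
  ],
)

```text
time: 17.65
eef_pos: [0.43, -0.2579, 0.0821]
tcp_rot: [0.74, 0.672, -0.0, 0.0]
contact_force: [-3.7, -0.5, 8.6]
opening: 0.196
finger_force: 80.2
```

Request:
drive_tool(
  moves=[
    [[0, 0, 0], [0.008, 0, -0.0004], 0.01],
    [[0, 0, 0], [0.008, 0, 0], 0.01],
    [[0, 0, 0], [0.008, 0, 0], 0.01],
    [[0, 0, 0], [0.008, 0, 0], 0.01],
    [[0, 0, 0], [0.008, 0, 0], 0.01],
  ],
)

```text
time: 18.27
eef_pos: [0.4351, -0.2195, 0.0829]
tcp_rot: [0.74, 0.672, -0.0, 0.004]
contact_force: [-0.2, -4.9, 4.9]
opening: 0.2
finger_force: 79.6
```

Request:
drive_tool(
  moves=[
    [[0, 0, 0], [0.008, 0, 0], 0.01],
    [[0, 0, 0], [0.008, 0, 0], 0.01],
    [[0, 0, 0], [0.008, 0, 0], 0.01],
    [[0, 0, 0], [0.008, 0, 0], 0.01],
    [[0, 0, 0], [0.008, 0, 0], 0.01],
  ],
)

```text
time: 18.9
eef_pos: [0.4392, -0.1797, 0.0829]
tcp_rot: [0.74, 0.672, -0.0, 0.004]
contact_force: [0.1, -5.4, 5.1]
opening: 0.196
finger_force: 79.6
```

```bash
python3 -c "
from h import *
show(); print(*rel(tcp_for_lip(.1,0),down(TY-np.pi/2)))
c=cam('top','t6.png')
m=cv2.resize(c['image'][200:280,250:400],None,fx=5,fy=5,interpolation=cv2.INTER_CUBIC);cv2.imwrite('pics/m7.png',m[:,:,::-1])
"
```

```text
t 18.9 p [ 0.4392 -0.1797  0.0829] yawy -0.096 z [ 0.004 -0.006 -1.   ] q [-0.6   0.05  2.18 -0.    0.9  -0.5 ] F [ 0.1 -5.4  5.1] T [-0.86  0.28  0.14] open 16.8 ff 79.6
[0.00504839 0.00559689 0.00104032] [ 0.03480502 -0.00304665 -0.00014791]
```

View pics/m7.png

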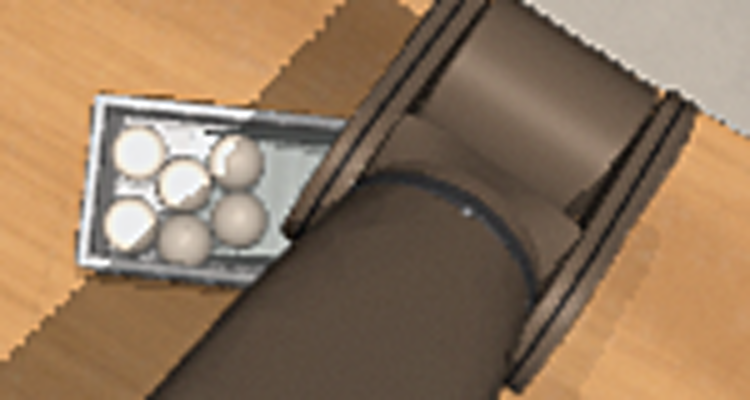

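Request:
drive_tool(
  moves=[
    [[0, 0, 0], [0.006, -0.0006, 0], 0.01],
    [[0, 0, 0], [0.006, -0.0006, 0], 0.01],
    [[0, 0, 0], [0.006, -0.0006, 0], 0.01],
    [[0, 0, 0], [0.006, -0.0006, 0], 0.01],
  ],
)

```text
time: 19.45
eef_pos: [0.4394, -0.1557, 0.0829]
tcp_rot: [0.74, 0.672, -0.0, 0.004]
contact_force: [0.3, -6.3, 5.1]
opening: 0.197
finger_force: 79.5
```

Request:
drive_tool(
  moves=[
    [[0, 0, 0], [0.004, 0, 0], 0.01],
    [[0, 0, 0], [0, 0, 0], 0.01],
  ],
)

```text
time: 19.7
eef_pos: [0.4396, -0.1513, 0.0828]
tcp_rot: [0.74, 0.672, 0.0, 0.004]
contact_force: [0.6, -4.7, 5.5]
opening: 0.194
finger_force: 79.7
```

```bash
python3 -c "
from h import *
show(); print(*rel(tcp_for_lip(.1,0),down(TY-np.pi/2)))
"
```

```text
t 19.7 p [ 0.4396 -0.1513  0.0828] yawy -0.096 z [ 0.005 -0.005 -1.   ] q [-0.55  0.03  2.2  -0.    0.9  -0.45] F [ 0.6 -4.7  5.5] T [-0.49  0.2   0.04] open 16.6 ff 79.7
[0.00534374 0.00463618 0.00096245] [ 6.48285787e-03 -7.93791850e-04 -4.61643542e-06]
```

Request:
drive_tool(
  moves=[
    [[0, 0, 0], [0.003, -0.0004, 0], 0.01],
    [[0, 0, 0], [0, 0, 0], 0.01],
  ],
)

```text
time: 19.95
eef_pos: [0.4396, -0.1486, 0.0829]
tcp_rot: [0.74, 0.672, 0.0, 0.004]
contact_force: [1.3, -5.2, 4.4]
opening: 0.193
finger_force: 79.6
```

Request:
drive_tool(
  moves=[
    [[0, 0, 0], [0.003, -0.0004, 0], 0.01],
    [[0, 0, 0], [0, 0, 0], 0.01],
  ],
)

```text
time: 20.2
eef_pos: [0.4397, -0.1461, 0.083]
tcp_rot: [0.74, 0.672, -0.0, 0.005]
contact_force: [0.9, -7.2, 4.6]
opening: 0.197
finger_force: 79.4
```

```bash
python3 -c "
from h import *
show(); print(*rel(tcp_for_lip(.1,0),down(TY-np.pi/2)))
c=cam('top','t7.png')
m=cv2.resize(c['image'][205:265,255:345],None,fx=7,fy=7,interpolation=cv2.INTER_CUBIC);cv2.imwrite('pics/m8.png',m[:,:,::-1])
"
```

```text
t 20.2 p [ 0.4397 -0.1461  0.083 ] yawy -0.096 z [ 0.006 -0.007 -1.   ] q [-0.54  0.03  2.21 -0.    0.9  -0.44] F [ 0.9 -7.2  4.6] T [-1.05  0.13  0.01] open 16.8 ff 79.4
[0.00637184 0.00644303 0.00088697] [ 0.00131563 -0.00033611  0.00015167]
```

View pics/m8.png

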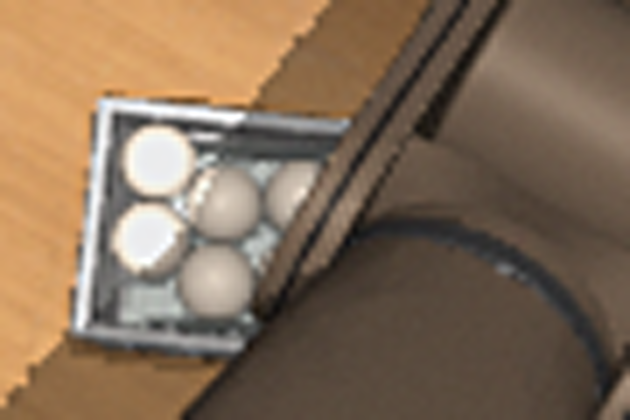

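Balls all lie on the scoop floor in a zigzag (5 visible, the sixth under the arm's edge). Tilt the nose up with the back edge near the floor, then lift.

Request:
drive_tool(
  moves=[
    [[0, 0.06, 0], [-0.003, 0, 0.003], 0.01],
    [[0, 0.06, 0], [-0.003, 0, 0.003], 0.01],
    [[0, 0.06, 0], [-0.003, 0, 0.003], 0.01],
    [[0, 0.06, 0], [-0.003, 0, 0.003], 0.01],
    [[0, 0.06, 0], [-0.003, 0, 0.003], 0.01],
  ],
)

```text
time: 20.88
eef_pos: [0.4353, -0.1561, 0.0627]
tcp_rot: [0.732, 0.664, 0.111, -0.101]
contact_force: [0.3, 0.7, -5.1]
opening: 0.194
finger_force: 78.4
```

Request:
drive_tool(
  moves=[
    [[0, 0.06, 0], [-0.003, 0, 0.003], 0.01],
    [[0, 0.06, 0], [-0.003, 0, 0.003], 0.01],
    [[0, 0, 0], [0, 0, 0], 0.01],
    [[0, 0, 0], [0, 0, 0], 0.01],
  ],
)

```text
time: 21.38
eef_pos: [0.4354, -0.1597, 0.0559]
tcp_rot: [0.724, 0.657, 0.154, -0.14]
contact_force: [0.3, -0.0, -4.4]
opening: 0.192
finger_force: 78.5
```

```bash
python3 -c "
from h import *
show()
c=cam('side','s8.png');proj_=proj(c,trayp(0,.06,.04));print(proj_)
u,v=map(int,proj_); m=cv2.resize(c['image'][v-50:v+50,u-60:u+60],None,fx=5,fy=5,interpolation=cv2.INTER_CUBIC);cv2.imwrite('pics/m9.png',m[:,:,::-1])
"
```

```text
t 21.38 p [ 0.4354 -0.1597  0.0559] yawy -0.097 z [ 0.039  0.405 -0.914] q [-0.74  0.19  2.14  0.37  1.11 -0.86] F [ 0.3 -0.  -4.4] T [-1.08  0.12 -0.02] open 16.4 ff 78.5
[309.6264802 231.5186929]
```

View pics/m9.png

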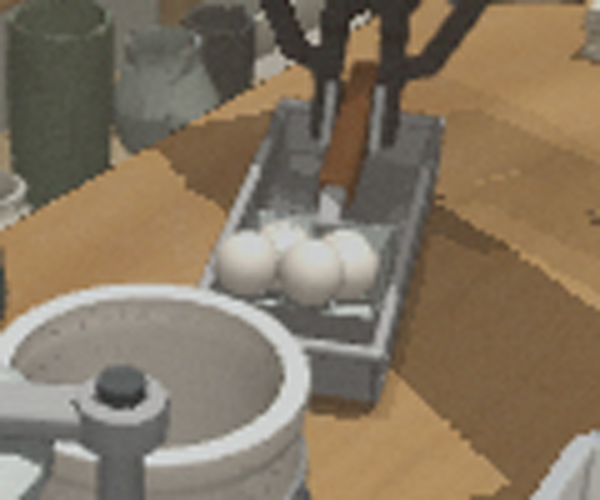

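The side view shows the balls piled in the tilted scoop (four visible, the rest behind). Wrist weight is about 2.5-3 N over the empty scoop, so 5-6 balls. Now plan the carry and tip.

```bash
cat >> h.py <<'E'
M=np.array([.4966,.1703,.115])
def scoop_pose(lip,pitch,yaw=TY): # pitch>0 nose up; returns tcp pos, rot
    n=np.array([np.cos(yaw),np.sin(yaw),0]);u=np.array([0,0,1.])
    f=n*np.cos(pitch)+u*np.sin(pitch); w=-n*np.sin(pitch)+u*np.cos(pitch)
    return np.array(lip)-.148*f+.0788*w, Ro.from_matrix(np.c_[f,np.cross(-w,f),-w])
def plan(wps,start=None):
    s=st(); p=np.array(s['eef_pos']);R=Ro.from_quat(s['tcp_rot'])
    if start: p,R=start
    for (q,Q),n in wps:
        D=Ro.from_rotvec((R.inv()*Q).as_rotvec()/n)
        for i in range(n):
            R2=R*D; p2=p+(q-p)/(n-i)
            print((R.inv()*R2).as_rotvec().round(3)+0.,R.inv().apply(p2-p).round(4)+0.); p,R=p2,R2
        print('--')
E
python3 -c "
from h import *
show()
n=yh
L=np.array([M[0],.140,0])
s=st()
up=(np.array(s['eef_pos'])+[0,0,.16],Ro.from_quat(s['tcp_rot']))
z=lambda h:L+[0,0,h]
plan([(up,4),(scoop_pose(z(.165),.42),4),(scoop_pose(z(.155),.0),4),(scoop_pose(z(.13),-.4),5),(scoop_pose(z(.125),-.9),5)])
"
```

```text
t 21.43 p [ 0.4356 -0.1597  0.0562] yawy -0.097 z [ 0.039  0.405 -0.914] q [-0.74  0.19  2.14  0.37  1.11 -0.86] F [ 0.2 -0.5 -5. ] T [-0.99  0.09 -0.  ] open 16.4 ff 78.5
[0. 0. 0.] [ 0.0163  0.     -0.0365]
[0. 0. 0.] [ 0.0163  0.     -0.0365]
[0. 0. 0.] [ 0.0163  0.     -0.0365]
[0. 0. 0.] [ 0.0163  0.     -0.0365]
--
[0. 0. 0.] [0.0272 0.0079 0.023 ]
[0. 0. 0.] [0.0272 0.0079 0.023 ]
[0. 0. 0.] [0.0272 0.0079 0.023 ]
[0. 0. 0.] [0.0272 0.0079 0.023 ]
--
[ 0.    -0.105  0.   ] [ 0.0102  0.     -0.0111]
[ 0.    -0.105  0.   ] [ 0.009   0.     -0.0121]
[ 0.    -0.105  0.   ] [ 0.0077  0.     -0.013 ]
[ 0.    -0.105  0.   ] [ 0.0063  0.     -0.0137]
--
[ 0.   -0.08  0.  ] [ 0.0085  0.     -0.0053]
[ 0.   -0.08  0.  ] [ 0.008   0.     -0.0059]
[ 0.   -0.08  0.  ] [ 0.0075  0.     -0.0066]
[ 0.   -0.08  0.  ] [ 0.007   0.     -0.0071]
[ 0.   -0.08  0.  ] [ 0.0064  0.     -0.0077]
--
[ 0.  -0.1  0. ] [ 0.0116  0.     -0.0113]
[ 0.  -0.1  0. ] [ 0.0104  0.     -0.0124]
[ 0.  -0.1  0. ] [ 0.0091  0.     -0.0134]
[ 0.  -0.1  0. ] [ 0.0077  0.     -0.0143]
[ 0.  -0.1  0. ] [ 0.0062  0.     -0.015 ]
--
```

Request:
drive_tool(
  moves=[
    [[0, 0, 0], [0.008, 0, -0.018], 0.01],
    [[0, 0, 0], [0.0163, 0, -0.0365], 0.01],
    [[0, 0, 0], [0.0163, 0, -0.0365], 0.01],
    [[0, 0, 0], [0.0163, 0, -0.0365], 0.01],
    [[0, 0, 0], [0.0083, 0, -0.0185], 0.01],
  ],
)

```text
time: 22.05
eef_pos: [0.4363, -0.1601, 0.219]
tcp_rot: [0.724, 0.658, 0.154, -0.138]
contact_force: [0.7, -0.5, -5.2]
opening: 0.201
finger_force: 78.8
```

Request:
drive_tool(
  moves=[
    [[0, 0, 0], [0.0136, 0.004, 0.0115], 0.01],
    [[0, 0, 0], [0.0272, 0.0079, 0.023], 0.01],
    [[0, 0, 0], [0.0272, 0.0079, 0.023], 0.01],
    [[0, 0, 0], [0.0272, 0.0079, 0.023], 0.01],
    [[0, 0, 0], [0.0136, 0.0039, 0.0115], 0.01],
  ],
)

```text
time: 22.68
eef_pos: [0.4788, -0.0237, 0.1741]
tcp_rot: [0.724, 0.658, 0.153, -0.142]
contact_force: [-0.1, -0.9, -4.2]
opening: 0.2
finger_force: 78.8
```

```bash
cat >> h.py <<'E'
def balls():
    "light round blobs seen from the top within the tray outline (floor level), as tray x,y"
    c=cam('top'); g=cv2.cvtColor(c['image'],cv2.COLOR_RGB2GRAY); g=cv2.resize(g,None,fx=4,fy=4,interpolation=cv2.INTER_CUBIC)
    H=cv2.HoughCircles(g,cv2.HOUGH_GRADIENT,1,35,param1=120,param2=16,minRadius=19,maxRadius=30)
    out=[]
    for u,v,r in ([] if H is None else H[0]):
        X=onz(c,u/4,v/4,.019)-TO; x,y=X@xh,X@yh
        if abs(x)<.045 and -.13<y<.115: out.append((round(x,3),round(y,3),round(r/4,1)))
    return c,out
E
python3 -c "
from h import *
show(); c,o=balls(); print(o); print(*rel(*scoop_pose([M[0],.14,.165],.42)))
# mean colours down tray middle
for y in (.08,.04,0,-.04,-.08,-.11): print(y,[c['image'][int(round(v)),int(round(u))].tolist() for u,v in [proj(c,trayp(x,y,.01)) for x in(-.025,0,.025)]])
"
```

```text
t 22.68 p [ 0.4788 -0.0237  0.1741] yawy -0.094 z [ 0.034  0.407 -0.913] q [-0.46 -0.03  2.11  0.41  1.25 -0.53] F [-0.1 -0.9 -4.2] T [-1.02  0.18  0.1 ] open 17.0 ff 78.8
[(np.float64(0.025), np.float64(-0.112), np.float32(7.4))]
[-0.00573381 -0.00262919  0.00077794] [-0.00222529  0.00176275 -0.00381194]
0.08 [[90, 77, 63], [68, 56, 49], [31, 25, 20]]
0.04 [[99, 83, 68], [98, 82, 70], [90, 74, 63]]
0 [[101, 85, 71], [98, 82, 68], [100, 83, 69]]
-0.04 [[73, 63, 51], [79, 65, 53], [97, 79, 65]]
-0.08 [[224, 223, 222], [67, 58, 52], [81, 68, 56]]
-0.11 [[219, 216, 214], [219, 217, 214], [223, 221, 220]]
```

Request:
drive_tool(
  moves=[
    [[0, 0, 0], [-0.002, 0.0015, -0.004], 0.01],
    [[0, -0.105, 0], [0.0102, 0, -0.0111], 0.01],
    [[0, -0.105, 0], [0.009, 0, -0.0121], 0.01],
    [[0, -0.105, 0], [0.0077, 0, -0.013], 0.01],
    [[0, -0.105, 0], [0.0063, 0, -0.0137], 0.01],
  ],
)

```text
time: 23.35
eef_pos: [0.4833, -0.0121, 0.2378]
tcp_rot: [0.741, 0.671, -0.001, 0.001]
contact_force: [0.3, 0.9, -5.2]
opening: 0.194
finger_force: 78.7
```

```bash
python3 -c "
from h import *
show(); print(*rel(*scoop_pose([M[0],.14,.155],0)))"
```

```text
t 23.35 p [ 0.4833 -0.0121  0.2378] yawy -0.099 z [-0.001 -0.003 -1.   ] q [-0.23 -0.14  2.05 -0.    1.23 -0.13] F [ 0.3  0.9 -5.2] T [-0.43  0.04 -0.02] open 16.6 ff 78.7
[-0.00036051  0.00285603 -0.00263337] [ 0.00466674 -0.00149408  0.00401671]
```

Request:
drive_tool(
  moves=[
    [[0, -0.08, 0], [0.0105, -0.001, -0.0035], 0.01],
    [[0, -0.08, 0], [0.008, 0, -0.0059], 0.01],
    [[0, -0.08, 0], [0.0075, 0, -0.0066], 0.01],
    [[0, -0.08, 0], [0.007, 0, -0.0071], 0.01],
    [[0, -0.08, 0], [0.0064, 0, -0.0077], 0.01],
  ],
)

```text
time: 23.98
eef_pos: [0.4871, 0.0328, 0.2628]
tcp_rot: [0.727, 0.657, -0.147, 0.133]
contact_force: [0.2, -0.4, -1.9]
opening: 0.196
finger_force: 79.0
```

Request:
drive_tool(
  moves=[
    [[0, -0.1, 0], [0.0116, 0, -0.0113], 0.01],
    [[0, -0.1, 0], [0.0104, 0, -0.0124], 0.01],
    [[0, -0.1, 0], [0.0091, 0, -0.0134], 0.01],
    [[0, -0.1, 0], [0.0077, 0, -0.0143], 0.01],
    [[0, -0.1, 0], [0.0062, 0, -0.015], 0.01],
  ],
)

```text
time: 24.6
eef_pos: [0.4944, 0.1083, 0.2922]
tcp_rot: [0.668, 0.604, -0.322, 0.292]
contact_force: [0.3, -1.1, -1.7]
opening: 0.197
finger_force: 79.1
```

Request:
drive_tool(
  moves=[
    [[0, 0, 0], [0, 0, 0], 0.01],
    [[0, 0, 0], [0, 0, 0], 0.01],
    [[0, 0, 0], [0, 0, 0], 0.01],
  ],
)

```text
time: 24.98
eef_pos: [0.4942, 0.1072, 0.2916]
tcp_rot: [0.668, 0.604, -0.322, 0.292]
contact_force: [0.1, -0.3, -1.9]
opening: 0.198
finger_force: 79.1
```

```bash
python3 -c "
from h import *
show(); print(*rel(*scoop_pose([M[0],.14,.125],-.9)))
c=cam('side','s9.png'); cam('top','t9.png')"
```

```text
t 24.98 p [0.4942 0.1072 0.2916] yawy -0.099 z [-0.077 -0.779 -0.623] q [ 0.34  0.14  1.84 -0.79  1.63  0.58] F [ 0.1 -0.3 -1.9] T [ 0.57 -0.07  0.01] open 16.9 ff 79.1
[-0.00140651 -0.00163955 -0.00206658] [ 0.00293568 -0.00075365 -0.00094113]
```

```bash
python3 -c "
from h import *
a=scoop_pose([M[0],.13,.165],-.35); b=scoop_pose(trayp(0,.03,.10),0)
plan([(a,5),(b,5)])"
```

```text
[0.   0.11 0.  ] [-0.0108  0.0001  0.0142]
[0.   0.11 0.  ] [-0.0123  0.0001  0.0129]
[0.   0.11 0.  ] [-0.0137  0.0001  0.0115]
[0.   0.11 0.  ] [-0.0148  0.0001  0.0099]
[0.   0.11 0.  ] [-0.0158  0.0001  0.0082]
--
[0.   0.07 0.  ] [-0.0372 -0.0061  0.0364]
[0.   0.07 0.  ] [-0.0396 -0.0061  0.0337]
[0.   0.07 0.  ] [-0.0419 -0.0061  0.0308]
[0.   0.07 0.  ] [-0.044  -0.0061  0.0278]
[0.   0.07 0.  ] [-0.0458 -0.0061  0.0247]
--
```

Request:
drive_tool(
  moves=[
    [[0, 0.11, 0], [-0.0108, 0, 0.0142], 0.01],
    [[0, 0.11, 0], [-0.0123, 0, 0.0129], 0.01],
    [[0, 0.11, 0], [-0.0137, 0, 0.0115], 0.01],
    [[0, 0.11, 0], [-0.0148, 0, 0.0099], 0.01],
    [[0, 0.11, 0], [-0.0158, 0, 0.0082], 0.01],
  ],
)

```text
time: 25.7
eef_pos: [0.485, 0.0185, 0.29]
tcp_rot: [0.73, 0.662, -0.128, 0.116]
contact_force: [0.9, 0.1, -1.8]
opening: 0.2
finger_force: 79.1
```

Request:
drive_tool(
  moves=[
    [[0, 0.07, 0], [-0.0372, -0.006, 0.0364], 0.01],
    [[0, 0.07, 0], [-0.0396, -0.006, 0.0337], 0.01],
    [[0, 0.07, 0], [-0.0419, -0.006, 0.0308], 0.01],
    [[0, 0.07, 0], [-0.044, -0.006, 0.0278], 0.01],
    [[0, 0.07, 0], [-0.0458, -0.006, 0.0247], 0.01],
  ],
)

```text
time: 26.32
eef_pos: [0.4317, -0.2156, 0.1825]
tcp_rot: [0.741, 0.672, 0.001, 0.0]
contact_force: [-0.3, -0.2, -1.6]
opening: 0.195
finger_force: 79.0
```

```bash
python3 -c "
from h import *
show(); print(*rel(*scoop_pose(trayp(0,.03,.0),0)))
c=cam('top','t10.png');a=cam('side','s10.png')
m=np.hstack([cv2.resize(c['image'][170:300,150:350],None,fx=2,fy=2),cv2.resize(a['image'][170:300,220:420],None,fx=2,fy=2)]);cv2.imwrite('pics/m10.png',m[:,:,::-1])
"
```

```text
t 26.32 p [ 0.4317 -0.2156  0.1825] yawy -0.097 z [ 0.001  0.    -1.   ] q [-0.67 -0.08  2.1   0.    1.12 -0.58] F [-0.3 -0.2 -1.6] T [-0.16 -0.01 -0.01] open 16.6 ff 79.0
[ 0.00131624 -0.00042589 -0.00053451] [0.00125033 0.00078418 0.09966775]
```

View pics/m10.png

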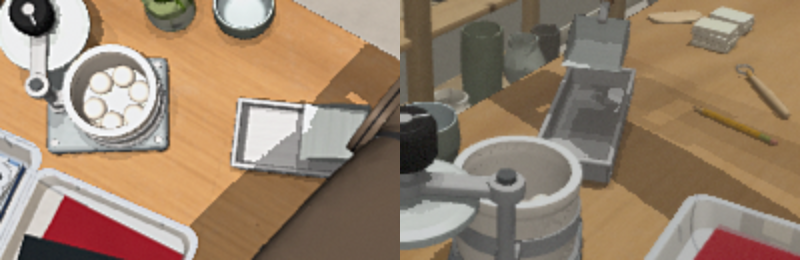

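The pot holds a ring of balls (about 6) and the left part of the tray is empty. In the side view there is a pale patch at about px (326,217), so I'll check numerically whether it is a ball and count the balls in the pot.

```bash
python3 -c "
from h import *
a=cam('side');c=cam('top')
for z in(.004,.019): 
  X=onz(a,326.5,217.5,z)-TO; print('patch tray xy',X@xh,X@yh)
print(a['image'][208:228:2,312:340:2].mean(2).astype(int))
g=cv2.cvtColor(c['image'],cv2.COLOR_RGB2GRAY)[185:245,175:240]; g=cv2.resize(g,None,fx=6,fy=6,interpolation=cv2.INTER_CUBIC)
for p2 in(10,13,16):
  H=cv2.HoughCircles(g,cv2.HOUGH_GRADIENT,1,55,param1=90,param2=p2,minRadius=26,maxRadius=42)
  if H is not None:
    for u,v,r in H[0]:
      X=onz(c,175+u/6,185+v/6,.055)-M; print(p2,X[:2].round(3),round(float(r)/6,1))
"
```

```text
patch tray xy -0.021938807922606378 -0.09354122390033355
patch tray xy -0.024632388448487974 -0.06554981482415198
[[100  94  96  99  96  97 100  97  99  98  96  86 143 123]
 [ 94  99  98  97  93  96  95  96  98  97  95 108 117 122]
 [ 92  80  84  84  91  98  97  97  94  92  99 144  93 114]
 [ 95  95  92  85  86 132 133 136 135 137  93 153  94 112]
 [111 114 111 101  85  81 135 135 137 136  86 150  96 114]
 [110 110  96  84  79  81 145 145 135 136  92  89 112 112]
 [110 112  95  81  79  92  89 142 148 149  94  83 114 109]
 [100  99  99  98  82  81  84  92  95  92  95 109 109 108]
 [ 80 100  99 101  95  83  83  76 131  83  96  98 111 112]
 [ 83  80  81  77  82  78  80  85 135  93  81 114 116 115]]
10 [0.021 0.02 ] 5.8
10 [ 0.03  -0.008] 6.0
10 [-0.011  0.028] 5.6
10 [-0.027 -0.024] 6.9
10 [ 0.01  -0.029] 4.7
10 [ 0.001 -0.002] 6.7
10 [-0.044 -0.053] 6.9
10 [-0.031  0.006] 6.3
10 [ 0.041 -0.047] 6.7
10 [-0.002 -0.051] 6.9
10 [-0.037  0.03 ] 5.2
10 [0.029 0.071] 6.7
10 [0.057 0.012] 6.3
10 [0.012 0.049] 6.2
10 [-0.002  0.077] 4.4
10 [0.045 0.039] 6.1
10 [-0.029  0.075] 6.1
10 [-0.064 -0.034] 5.0
10 [ 0.071 -0.041] 4.9
13 [ 0.03  -0.008] 6.0
13 [-0.011  0.028] 5.6
13 [0.02  0.023] 5.3
13 [-0.027 -0.024] 6.9
13 [ 0.01  -0.029] 4.7
13 [-0.031  0.006] 6.3
13 [-0.043 -0.051] 6.2
13 [-0.013 -0.046] 5.0
13 [ 0.041 -0.046] 4.4
13 [0.057 0.012] 6.3
16 [ 0.03  -0.008] 6.0
16 [-0.011  0.028] 5.6
16 [0.02  0.023] 5.3
16 [ 0.01  -0.029] 4.7
16 [-0.021 -0.023] 6.0
16 [-0.031  0.005] 6.2
16 [0.057 0.012] 6.3
```

Six balls are in the pot, in a ring of about 31 mm radius, and the patch is a flat triangle of light. Lay the scoop down.

Request:
drive_tool(
  moves=[
    [[0, 0, 0], [0.001, 0.0005, 0.035], 0.01],
    [[0, 0, 0], [0, 0, 0.035], 0.01],
    [[0, 0, 0], [0, 0, 0.022], 0.01],
    [[0, 0, 0], [0, 0, 0.005], 0.01],
    [[0, 0, 0], [0, 0, 0], 0.01],
  ],
)

```text
time: 27.15
eef_pos: [0.434, -0.2122, 0.0862]
tcp_rot: [0.74, 0.673, 0.0, 0.001]
contact_force: [-0.5, -1.2, -0.8]
opening: 0.195
finger_force: 79.0
```

Request:
drive_tool(
  moves=[
    [[0, 0, 0], [0, 0, 0.002], 0.01],
    [[0, 0, 0], [0, 0, 0], 0.01],
  ],
)

```text
time: 27.4
eef_pos: [0.434, -0.2131, 0.0844]
tcp_rot: [0.741, 0.672, 0.0, 0.001]
contact_force: [0.9, -0.6, -0.9]
opening: 0.196
finger_force: 79.1
```

Request:
drive_tool(
  moves=[
    [[0, 0, 0], [0, 0, 0.0015], 0.01],
    [[0, 0, 0], [0, 0, 0], 0.01],
  ],
)

```text
time: 27.65
eef_pos: [0.4342, -0.2138, 0.0831]
tcp_rot: [0.741, 0.672, 0.0, 0.001]
contact_force: [-0.5, -2.6, 4.2]
opening: 0.198
finger_force: 79.7
```

Request:
drive_tool(
  moves=[
    [[0, 0, 0], [0, 0, 0], 0.045],
    [[0, 0, 0], [0, 0, 0], 0.045],
    [[0, 0, 0], [0, 0, 0], 0.045],
    [[0, 0, 0], [0, 0, -0.02], 0.045],
    [[0, 0, 0], [0, 0, -0.05], 0.045],
  ],
)

```text
time: 28.28
eef_pos: [0.4313, -0.2111, 0.1494]
tcp_rot: [0.741, 0.672, -0.001, -0.004]
contact_force: [-0.5, -0.5, 0.2]
opening: 0.525
finger_force: 0.0
```

Request:
drive_tool(
  moves=[
    [[0, 0, 0], [0, 0, -0.06], 0.045],
    [[0, 0, 0], [0, 0, -0.06], 0.03],
    [[0, 0, 0], [0, 0, -0.01], 0.025],
  ],
)

```text
time: 28.65
eef_pos: [0.435, -0.2139, 0.2874]
tcp_rot: [0.74, 0.672, 0.001, 0.005]
contact_force: [-1.0, 0.0, -0.4]
opening: 0.293
finger_force: 0.0
```

```bash
python3 -c "
from h import *
show(); plan([((np.array([.629,.2495,.285]),Ro.from_quat(st()['tcp_rot'])),9)])
c=cam('top')
g=cv2.cvtColor(c['image'],cv2.COLOR_RGB2HSV); m=((g[...,0]<15)&(g[...,1]>130)&(g[...,2]>60)).astype(np.uint8)
print([proj(c,X).round(0) for X in (trayp(0,.03-.144+.03,.05),trayp(0,.03-.188,.1))])
"
```

```text
t 28.65 p [ 0.435  -0.2139  0.2874] yawy -0.097 z [ 0.008 -0.006 -1.   ] q [-0.67 -0.18  1.99  0.    1.32 -0.57] F [-1.   0.  -0.4] T [-0.03 -0.   -0.02] open 25.0 ff 0.0
[0. 0. 0.] [0.0533 0.0165 0.0001]
[0. 0. 0.] [0.0533 0.0165 0.0001]
[0. 0. 0.] [0.0533 0.0165 0.0001]
[0. 0. 0.] [0.0533 0.0165 0.0001]
[0. 0. 0.] [0.0533 0.0165 0.0001]
[0. 0. 0.] [0.0533 0.0165 0.0001]
[0. 0. 0.] [0.0533 0.0165 0.0001]
[0. 0. 0.] [0.0533 0.0165 0.0001]
[0. 0. 0.] [0.0533 0.0165 0.0001]
--
[array([344., 243.]), array([376., 243.])]
```

Request:
drive_tool(
  moves=[
    [[0, 0, 0], [0.0533, 0.0165, 0], 0.025],
    [[0, 0, 0], [0.0533, 0.0165, 0], 0.025],
    [[0, 0, 0], [0.0533, 0.0165, 0], 0.025],
    [[0, 0, 0], [0.0533, 0.0165, 0], 0.025],
    [[0, 0, 0], [0.0533, 0.0165, 0], 0.025],
  ],
)

```text
time: 29.32
eef_pos: [0.5406, 0.0465, 0.279]
tcp_rot: [0.741, 0.672, -0.001, -0.001]
contact_force: [0.2, -0.4, -0.0]
opening: 0.297
finger_force: 0.0
```

Request:
drive_tool(
  moves=[
    [[0, 0, 0], [0.0533, 0.0165, 0], 0.025],
    [[0, 0, 0], [0.0533, 0.0165, 0], 0.025],
    [[0, 0, 0], [0.0533, 0.0165, 0], 0.025],
    [[0, 0, 0], [0.0533, 0.0165, 0], 0.025],
    [[0, 0, -0.1667], [0, 0, 0], 0.025],
  ],
)

```text
time: 29.95
eef_pos: [0.6268, 0.2537, 0.2772]
tcp_rot: [0.679, 0.734, -0.002, -0.002]
contact_force: [-0.1, -0.8, -0.3]
opening: 0.294
finger_force: 0.0
```

Request:
drive_tool(
  moves=[
    [[0, 0, -0.1667], [0, 0, 0], 0.025],
    [[0, 0, -0.1667], [0, 0, 0], 0.025],
    [[0, 0, -0.1667], [0, 0, 0], 0.025],
    [[0, 0, -0.1667], [0, 0, 0], 0.025],
    [[0, 0, -0.1667], [0, 0, 0], 0.025],
  ],
)

```text
time: 30.58
eef_pos: [0.6264, 0.2502, 0.2782]
tcp_rot: [0.325, 0.946, -0.001, -0.002]
contact_force: [-0.2, -0.1, 1.3]
opening: 0.291
finger_force: 0.0
```

Request:
drive_tool(
  moves=[
    [[0, 0, -0.1667], [0, 0, 0], 0.025],
    [[0, 0, -0.1667], [0, 0, 0], 0.025],
    [[0, 0, -0.1667], [0, 0, 0], 0.025],
    [[0, 0, -0.1667], [0, 0, 0], 0.025],
    [[0, 0, 0], [0, 0, 0], 0.025],
  ],
)

```text
time: 31.2
eef_pos: [0.6266, 0.2502, 0.2787]
tcp_rot: [0.001, 1.0, -0.0, -0.002]
contact_force: [-0.1, 0.0, 0.5]
opening: 0.295
finger_force: 0.0
```

```bash
python3 -c "
from h import *
show(); print(*rel([.6295,.2495,.1795],down(np.pi/2)))
c=cam('top'); a=cam('side')
# pin: dark blob near the expected pixel (side view)
p=proj(a,[.6295,.2495,.172]).astype(int); print(p); g=a['image'].mean(2)
print(g[p[1]-24:p[1]+20:4,p[0]-24:p[0]+26:3].astype(int))
# wooden handle, scoop, in top view
h=cv2.cvtColor(c['image'],cv2.COLOR_RGB2HSV); m=((h[...,0]<14)&(h[...,1]>150)).astype(np.uint8); m[:, :260]=0; m[:, 420:]=0; m[:205]=0;m[290:]=0
v,u=np.nonzero(m); print('handle px',len(u),u.mean() if len(u) else 0,v.mean() if len(u) else 0, 'expected',proj(c,trayp(0,-.114,.074)))
"
```

```text
t 31.2 p [0.6266 0.2502 0.2787] yawy 1.568 z [-0.004 -0.001 -1.   ] q [ 0.23  0.27  1.54  0.    1.33 -1.34] F [-0.1  0.   0.5] T [-0.04  0.01  0.06] open 25.2 ff 0.0
[-0.00099265 -0.00443608 -0.00268384] [-0.00336762 -0.00057831  0.09921408]
[187 243]
[[ 95  90  93 107 104 105  86  89  83  81 108 103 105 106 107 106 106]
 [105 107 105 106 109 108  86  89  83  74 104 108 107 107 107 108 109]
 [108 108 108 108 108 108  81  85  83  76 107 105 108 108  57  58  32]
 [106 106 109 105 105 107  83  88  81 115 136 151 140  67  61  14  18]
 [110 108 106 108 108 107  91 132  25  20  91  94  93  35  28  23  29]
 [106 106 106 106 106 104  91  29  22  24 146 104 102  59  44  22  23]
 [108 106 106 107 111 105 126  35  20  16 100 120  70  87  81  16  27]
 [107 106 105 114 124 128 110 110  14  22   9 126  70  98  52  21  20]
 [ 82  75  81 119 124 132 116 103  19  13  23 127  63  83  81  23  15]
 [ 82  82  84 106  96 130 129  80  17  18  30  83  79  78  79  77  78]
 [110 125  82  71  92  97 150  94  98 100 102 101  95  92  92  97  78]]
handle px 284 357.0774647887324 241.73239436619718 expected [356.91573954 242.5459094 ]
```

Request:
drive_tool(
  moves=[
    [[0, 0, 0], [-0.003, -0.0005, 0.04], 0.025],
    [[0, 0, 0], [0, 0, 0.04], 0.025],
    [[0, 0, 0], [0, 0, 0.019], 0.025],
    [[0, 0, 0], [0, 0, 0], 0.018],
    [[0, 0, 0], [0, 0, 0], 0.018],
  ],
)

```text
time: 31.92
eef_pos: [0.6315, 0.2501, 0.1848]
tcp_rot: [0.001, 1.0, 0.0, 0.002]
contact_force: [0.7, 0.3, 0.3]
opening: 0.209
finger_force: 0.0
```

```bash
python3 -c "
from h import *
show()"
```

```text
t 31.93 p [0.6315 0.2501 0.1848] yawy 1.57 z [ 0.003  0.001 -1.   ] q [ 0.23  0.35  1.62 -0.    1.17 -1.34] F [0.7 0.3 0.3] T [ 0.01  0.01 -0.04] open 17.8 ff 0.0
```

Request:
drive_tool(
  moves=[
    [[0, 0, 0.157], [0.0016, -0.021, 0.004], 0.018],
    [[0, 0, 0.157], [0.0016, -0.021, 0], 0.018],
    [[0, 0, 0.157], [0.0016, -0.021, 0], 0.018],
    [[0, 0, 0.157], [0.0016, -0.021, 0], 0.018],
    [[0, 0, 0.157], [0.0016, -0.021, 0], 0.018],
  ],
  grip_force=20,
)

```text
time: 32.55
eef_pos: [0.5929, 0.1545, 0.1817]
tcp_rot: [0.386, 0.923, 0.002, 0.003]
contact_force: [0.6, 1.6, 0.2]
opening: 0.208
finger_force: 0.6
```

Request:
drive_tool(
  moves=[
    [[0, 0, 0.157], [0.0016, -0.021, 0], 0.018],
    [[0, 0, 0.157], [0.0016, -0.021, 0], 0.018],
    [[0, 0, 0.157], [0.0016, -0.021, 0], 0.018],
    [[0, 0, 0.157], [0.0016, -0.021, 0], 0.018],
    [[0, 0, 0.157], [0.0016, -0.021, 0], 0.018],
  ],
)

```text
time: 33.17
eef_pos: [0.4981, 0.1148, 0.1819]
tcp_rot: [0.709, 0.705, 0.002, 0.003]
contact_force: [1.3, -0.6, -0.1]
opening: 0.209
finger_force: 0.7
```

Request:
drive_tool(
  moves=[
    [[0, 0, 0], [0, -0.002, 0], 0.018],
    [[0, 0, 0], [0, -0.001, 0], 0.018],
    [[0, 0, 0], [0, 0, 0], 0.018],
  ],
)

```text
time: 33.55
eef_pos: [0.4961, 0.1154, 0.1809]
tcp_rot: [0.707, 0.707, 0.002, 0.002]
contact_force: [5.0, -0.2, 3.9]
opening: 0.214
finger_force: 2.7
```

```bash
python3 -c "
from h import *
show()"
```

```text
t 33.55 p [0.4961 0.1154 0.1809] yawy 0.001 z [ 0.006  0.    -1.   ] q [ 0.03 -0.02  2.04  0.    1.11  0.03] F [ 5.  -0.2  3.9] T [-0.08 -0.9  -0.06] open 18.3 ff 2.7
```

Request:
drive_tool(
  moves=[
    [[0, 0, 0], [0, 0.003, 0], 0.024],
    [[0, 0, 0], [0, 0, 0], 0.024],
    [[0, 0, 0], [0, 0, -0.03], 0.024],
    [[0, 0, 0], [0, 0, -0.05], 0.03],
    [[0, 0, 0], [0.0545, 0, 0], 0.058],
  ],
)

```text
time: 34.17
eef_pos: [0.4988, 0.1687, 0.263]
tcp_rot: [0.709, 0.705, 0.002, 0.002]
contact_force: [0.2, 0.2, -0.8]
opening: 0.554
finger_force: 0.0
```

Request:
drive_tool(
  moves=[
    [[0, 0, -0.1715], [0, 0, 0], 0.058],
    [[0, 0, -0.1715], [0, 0, 0], 0.058],
    [[0, 0, -0.1715], [0, 0, 0], 0.058],
    [[0, 0, -0.1715], [0, 0, 0], 0.058],
    [[0, 0, -0.1715], [0, 0, 0], 0.058],
  ],
)

```text
time: 34.8
eef_pos: [0.4955, 0.1699, 0.2572]
tcp_rot: [0.346, 0.938, -0.001, -0.002]
contact_force: [-0.9, -0.4, -0.0]
opening: 0.678
finger_force: 0.0
```

Request:
drive_tool(
  moves=[
    [[0, 0, -0.1715], [0, 0, 0], 0.058],
    [[0, 0, -0.1715], [0, 0, 0], 0.058],
    [[0, 0, 0], [0, 0, 0], 0.058],
  ],
)

```text
time: 35.17
eef_pos: [0.4957, 0.1699, 0.2575]
tcp_rot: [0.185, 0.983, -0.0, -0.002]
contact_force: [-0.1, 0.5, -1.3]
opening: 0.681
finger_force: 0.0
```

```bash
python3 -c "
from h import *
show();print(*rel([.4966,.1703,.193],down(1.2)))"
```

```text
t 35.17 p [0.4957 0.1699 0.2575] yawy 1.199 z [-0.003 -0.    -1.   ] q [ 0.14 -0.06  1.93  0.    1.27 -1.06] F [-0.1  0.5 -1.3] T [-0.01 -0.03 -0.02] open 58.2 ff 0.0
[-0.00146161 -0.00303311 -0.00107147] [-0.00092562  0.0007898   0.06447062]
```

Request:
drive_tool(
  moves=[
    [[0, 0, 0], [-0.001, 0.001, 0.025], 0.058],
    [[0, 0, 0], [0, 0, 0.02], 0.058],
    [[0, 0, 0], [0, 0, 0.019], 0.058],
    [[0, 0, 0], [0, 0, 0], 0.058],
  ],
  grip_force=50,
)

```text
time: 35.67
eef_pos: [0.4964, 0.1703, 0.1924]
tcp_rot: [0.185, 0.983, -0.001, -0.002]
contact_force: [0.0, 0.7, -0.9]
opening: 0.678
finger_force: 0.0
```

Request:
drive_tool(
  moves=[
    [[0, 0, 0], [0, 0, 0], 0.04],
    [[0, 0, 0], [0, 0, 0], 0.04],
    [[0, 0, 0], [0, 0, 0], 0.04],
    [[0, 0, 0], [0, 0, 0], 0.04],
  ],
)

```text
time: 36.17
eef_pos: [0.4977, 0.1701, 0.1948]
tcp_rot: [0.184, 0.983, -0.0, -0.0]
contact_force: [-1.3, -2.8, -1.5]
opening: 0.572
finger_force: 52.8
```

```bash
python3 -c "
from h import *
show()"
```

```text
t 36.17 p [0.4977 0.1701 0.1948] yawy 1.2 z [-0.    -0.001 -1.   ] q [ 0.14  0.01  1.99 -0.    1.14 -1.06] F [-1.3 -2.8 -1.5] T [-0.38  0.22 -0.02] open 48.9 ff 52.8
```

Request:
drive_tool(
  moves=[
    [[0, 0, 0.18], [0, 0, 0.0006], 0.04],
    [[0, 0, 0.18], [0, 0, 0.0006], 0.04],
    [[0, 0, 0.18], [0, 0, 0.0006], 0.04],
    [[0, 0, 0.18], [0, 0, 0.0006], 0.04],
    [[0, 0, 0.18], [0, 0, 0.0006], 0.04],
  ],
)

```text
time: 36.8
eef_pos: [0.4974, 0.1697, 0.1918]
tcp_rot: [0.595, 0.803, -0.001, 0.0]
contact_force: [-2.1, -5.1, -2.0]
opening: 0.568
finger_force: 53.0
```

Request:
drive_tool(
  moves=[
    [[0, 0, 0.18], [0, 0, 0.0006], 0.04],
    [[0, 0, 0.18], [0, 0, 0.0006], 0.04],
    [[0, 0, 0.18], [0, 0, 0.0006], 0.04],
    [[0, 0, 0.18], [0, 0, 0.0006], 0.04],
    [[0, 0, 0.18], [0, 0, 0.0006], 0.04],
  ],
)

```text
time: 37.42
eef_pos: [0.4973, 0.1698, 0.1888]
tcp_rot: [0.886, 0.464, -0.001, 0.0]
contact_force: [-3.2, -4.3, -0.5]
opening: 0.567
finger_force: 53.0
```

Request:
drive_tool(
  moves=[
    [[0, 0, 0.18], [0, 0, 0.0006], 0.04],
    [[0, 0, 0.18], [0, 0, 0.0006], 0.04],
    [[0, 0, 0.18], [0, 0, 0.0006], 0.04],
    [[0, 0, 0.18], [0, 0, 0.0006], 0.04],
    [[0, 0, 0.18], [0, 0, 0.0006], 0.04],
  ],
)

```text
time: 38.05
eef_pos: [0.4973, 0.1705, 0.186]
tcp_rot: [0.999, 0.033, -0.001, 0.0]
contact_force: [-3.1, -0.6, -1.7]
opening: 0.571
finger_force: 53.0
```

Request:
drive_tool(
  moves=[
    [[0, 0, 0.18], [0, 0, 0.0006], 0.04],
    [[0, 0, 0.18], [0, 0, 0.0006], 0.04],
    [[0, 0, 0.18], [0, 0, 0.0006], 0.04],
    [[0, 0, 0.16], [0, 0, 0.0005], 0.04],
    [[0, 0, 0], [0, 0, 0], 0.04],
  ],
)

```text
time: 38.67
eef_pos: [0.4979, 0.171, 0.1837]
tcp_rot: [0.951, -0.309, 0.0, -0.001]
contact_force: [-0.3, 1.8, -1.6]
opening: 0.569
finger_force: 52.9
```

```bash
python3 -c "
from h import *
show()"
```

```text
t 38.67 p [0.4979 0.171  0.1837] yawy -2.198 z [ 0.001  0.001 -1.   ] q [0.14 0.02 2.   0.   1.12 2.33] F [-0.3  1.8 -1.6] T [-0.01  0.18 -0.02] open 48.6 ff 52.9
```

Request:
drive_tool(
  moves=[
    [[0, 0, 0.1], [0, 0, 0.0003], 0.04],
    [[0, 0, 0.08], [0, 0, 0.0003], 0.04],
    [[0, 0, 0.04], [0, 0, 0], 0.04],
  ],
)

```text
time: 39.05
eef_pos: [0.4964, 0.1708, 0.1831]
tcp_rot: [0.913, -0.409, -0.002, 0.001]
contact_force: [-6.6, -1.6, 0.7]
opening: 0.567
finger_force: 53.3
```

```bash
python3 -c "
from h import *
show()"
```

```text
t 39.05 p [0.4964 0.1708 0.1831] yawy -2.413 z [-0.004 -0.001 -1.   ] q [ 0.14  0.02  2.   -0.    1.12  2.55] F [-6.6 -1.6  0.7] T [-0.13  0.96  0.88] open 48.4 ff 53.3
```

Request:
drive_tool(
  moves=[
    [[0, 0, 0.05], [0, 0, 0], 0.04],
    [[0, 0, 0], [0, 0, 0], 0.04],
  ],
)

```text
time: 39.3
eef_pos: [0.4971, 0.17, 0.1831]
tcp_rot: [0.902, -0.431, -0.0, 0.002]
contact_force: [-4.6, -2.9, -0.2]
opening: 0.568
finger_force: 53.3
```

```bash
python3 -c "
from h import *
show()"
```

```text
t 39.3 p [0.4971 0.17   0.1831] yawy -2.462 z [-0.002 -0.003 -1.   ] q [ 0.14  0.02  2.   -0.    1.12  2.6 ] F [-4.6 -2.9 -0.2] T [-0.48  0.56  0.56] open 48.5 ff 53.3
```

Request:
drive_tool(
  moves=[
    [[0, 0, 0], [0, 0, 0], 0.062],
    [[0, 0, 0], [0, 0, 0], 0.062],
    [[0, 0, 0], [0, 0, -0.04], 0.062],
    [[0, 0, 0], [0, 0, -0.06], 0.062],
    [[0, 0, 0], [0, 0, -0.03], 0.062],
  ],
)

```text
time: 39.92
eef_pos: [0.4994, 0.1708, 0.3177]
tcp_rot: [0.901, -0.434, 0.003, -0.002]
contact_force: [0.4, 0.5, -0.5]
opening: 0.727
finger_force: 0.0
```

Request:
drive_tool(
  moves=[
    [[0, 0, 0], [0.035, 0.04, 0], 0.062],
    [[0, 0, 0], [0.035, 0.04, 0], 0.062],
    [[0, 0, 0], [0.035, 0.04, 0], 0.062],
    [[0, 0, 0], [0.035, 0.04, 0], 0.062],
    [[0, 0, 0], [0.035, 0.04, 0], 0.062],
  ],
)

```text
time: 40.55
eef_pos: [0.4503, -0.0927, 0.3138]
tcp_rot: [0.901, -0.434, 0.001, -0.0]
contact_force: [0.6, 0.7, -0.2]
opening: 0.727
finger_force: 0.0
```

```bash
python3 -c "
from h import *
show()
c=cam('top','t20.png'); im=c['image']; h=cv2.cvtColor(im,cv2.COLOR_RGB2HSV)
m0=cv2.cvtColor(cv2.imread('pics/top0.png'),cv2.COLOR_BGR2RGB)
a=slice(185,250);b=slice(158,240)
d=np.abs(im[a,b].astype(int)-m0[a,b]).mean(2); print('mill diff to start: mean',d.mean(),'frac>40',(d>40).mean())
# white spindle mark on the knob: bright pixels within the dark knob
for n,I in(('start',m0),('now',im)):
  g=I[192:224,184:216].mean(2); ys,xs=np.nonzero(g<60); print(n,'dark',len(xs),xs.mean()+184,ys.mean()+192)
m=((h[...,0]<14)&(h[...,1]>150)).astype(np.uint8); m[:, :260]=0; m[:, 420:]=0; m[:205]=0;m[290:]=0
v,u=np.nonzero(m); print('handle',len(u),u.mean(),v.mean())
j=((h[...,0]>30)&(h[...,0]<60)&(h[...,1]>100)); v,u=np.nonzero(j[140:200,200:260]); print('jar',u.mean()+200,v.mean()+140)
"
```

```text
t 40.55 p [ 0.4503 -0.0927  0.3138] yawy -2.469 z [ 0.003 -0.001 -1.   ] q [-0.42 -0.26  2.01  0.    1.39  2.04] F [ 0.6  0.7 -0.2] T [ 0.02 -0.04 -0.03] open 62.1 ff 0.0
mill diff to start: mean 1.601125703564728 frac>40 0.00300187617260788
start dark 331 199.80664652567975 209.5438066465257
now dark 331 199.77341389728096 209.43806646525678
handle 282 357.1063829787234 241.74113475177305
jar 232.50645161290322 162.99032258064517
```

The mill's pixels match the start picture, including the knob mark, and the scoop is lying where it was put. Handing in.

```bash
python3 -c "
from h import *
print(ctrl.sign_off())"
```

```text
the job is handed in; nothing more can be done
None
```

The job is handed in at about 40 s of robot time: all six balls are in the pot, the scoop lies flat in the emptied tray, the lid is swung back and screwed home to its stop, and the jar and cup were left alone.

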